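# Put the flatbread dough to rest beside the mitad

## Robot

A 6-joint arm with a two-finger parallel gripper is mounted at the origin on the work surface. World frame = base frame: x ahead of the robot, y to its left, z up, the work surface at z = 0. Lengths are in m, angles in rad, forces in N, time in s.
With the tool pointing down it reaches from about 0.375 to 0.9 m from the base axis. Payload 3.1 kg.
Tool frame: the origin (TCP) lies on the centre line of the jaws, within the pads' length; the fingertips stand 25 mm ahead of it and the grasp point (between the pads) lies 6 mm ahead of it; x points along the fingers, y is the direction in which the jaws open and shut, and the axes are right-handed (so a half turn about x gives the same grasp; the last joint's range is limited). The gripper opens to 87 mm and grips with 3 to 60 N. Pads are 19 mm wide; open, the fingers measure 117 mm over their backs; the gripper's body (75 mm by 190 mm) begins 51 mm behind the grasp point.
Start: joints at [0.927, 0.527, 1.433, -0, 1.181, -0.178], TCP at [0.28, 0.559, 0.213] pointing down, gripper open.
Joint ranges: [-3.08, 3.08], [-0.75, 2.2], [0.22, 2.44], [-1.43, 4.57], [0, 2.65], [-2.85, 2.85]. Speed limits (rad/s): [2.79, 2.79, 3.14, 3.14, 3.14, 3.14].

## Interface

Orientations are given as a unit quaternion [x, y, z, w].
In Python, from rig import robot gives the robot as it stands. The module is installed in compiled form; this text tells all that it offers.
- The arm moves only by the tool move_arm, never from a script. Its argument "commands" is a list of rows, each a list of 5 numbers: the gripper's target within -1 to 1 (shut at 1, half-way at 0, fully open at -1), then the shift along the tool's x, y, z in mm, then the turn about the tool's x in degrees. A call has 1 to 8 rows; each row is the pose to reach, as a shift and turn from the pose commanded when the call began, along the tool's axes at that moment; what a row does not reach only later rows make up. A row lasts 1/12 s, in which the tool goes at most 41.7 mm and 7.16 degrees, less where a joint would pass 70% of its speed; a pose out of reach is approached as far as the arm can. A call with a gripper value outside its range is refused whole. The fingers move at their own pace and stop on an object; "newtons" is the grip in N (left out, the last holds). Time passes only in rows, so rows that repeat a pose let the fingers close. It gives the time, the measured TCP pose, the force and the opening at its end, in the units of the state.
- robot.get_obs(): the state, without advancing time (a new reading comes with each control period).
- robot.camera(name): name is "scene" or "side" or "wrist"; returns a dict with "image" (420x560x3 uint8, red, green, blue), "fx", "fy", "cx", "cy" (pixels), "distortion" ([k1, k2, p1, p2, k3] as OpenCV has them; the pictures are not rectified), "xyz" and "rotation" of the camera in the world; the wrist camera has in their place "tool_from_camera" (4x4, takes a point from camera to tool coordinates, whose origin is the TCP and whose axes are the tool frame's). Camera axes: x right, y down, z forward; pixel columns grow to the right and rows downward; lengths in m; the calibration is good to about 2 mm. A picture is of the moment at which its call begins: read the wrist's pose just before it. There is no depth.
- robot.hand_in(): hands the job in, once; it reports no verdict.
Trained networks look in a picture, given as the dict that the camera call returned (one of the last four; its "shot" number tells which), for a name from the list of things; names that differ only in an ending like _2 or _b are one class to them, and where a whole thing is asked for, a point or a joint stands for the part that bears it (a point fixed in the world has none). Each returns a list of dicts, best first, with "p" (0 to 1); they miss things now and then, are a little off and sometimes report something else, mostly with a low value. They report only what shows in the picture. A call takes as long as a camera call. They do not tell look-alikes from the thing itself.
- robot.regions_of(picture, name): "pixels" (420x560 bool, what is visible of it) and "bbox" ([left, top, right, bottom] in pixels, round what is visible of it).
The state is a dict: "time": time; "q": joint angles; "joint_velocities": joint speeds; "joint_torque": joint torques, N m; "position": TCP position; "tool_rot": TCP orientation; "ft_force": force on the tool from outside, world axes, zero at the start; "moment": the same for the moment, N m; "grip_width": finger opening in m.
Only numpy, scipy, OpenCV 4.12 (cv2) and the standard library are available. Lean on these libraries where they do the work, as an engineer would, in place of code of your own. Each camera call takes 0.05 s, during which the arm holds its last target.

## Task

Put the dough to rest: stack every small dough tub, right way up, on the lid of the big storage box, with all its feet seated down in the pockets of the lid below it; the lid has places for two piles side by side, and no pile may be more than three tubs high. One tub has fallen on its side, so stand that one up. Only when all the tubs are stacked, wind the bell timer up past its top mark (60 minutes) and then turn it back down to 30 minutes, and leave the other kitchen things where they are.

Things in the scene. Friction and masses are not known exactly. Their poses are not given: they have to be found in the camera images.
- tub1: A closed dough tub, 66 x 66 mm, 54 mm high, whitish plastic, white lid, 0.19-0.34 kg; upright on the bench at first. Origin: centre of the underside, level with the feet's tips; z up through the lid. Four tapered feet 8 mm high (13 to 10 mm wide) at x, y = +-22 mm; above them, in the lid, four 18 mm square pockets, floors at z = 47, rim at z = 54.
- tub2: A tub like tub1, upright on the bench at first. Any of tub1 to tub4 may be absent (three to five tubs are out in all). The flat sides to grip run from z = 8 to 54 mm; the four sides are alike, so any quarter turn seats as well.
- tub3: A tub like tub1, upright on the bench at first, may be absent. A tub seated on another has its origin 47 mm above that one's; if its feet are not in the pockets it stands up to 7 mm higher.
- tub4: A tub like tub1, upright on the bench at first, may be absent.
- tub_down: A tub like tub1, always there, but toppled at first: it lies on one of its flat sides, its z axis (to the lid) level and pointing roughly along the world's +y (within 0.7 rad), its origin 33 mm above the bench.
- box: The big storage box, fixed to the bench, grey with a white lid, 140 mm (x) by 220 mm (y), 77 mm high. Origin: centre of its underside, z up. In the lid are two places for a tub, each with four pockets like those of a tub's lid (18 mm square, 7 mm deep, at +-22 mm in x and y from the middle of the place).
- place_left (a point): Middle of one place on the big box's lid, at the height of its pocket floors, 70 mm above the bench, at y = +50 mm on the box; axes as the box's. A seated tub has its origin here, and its sides parallel to the box's.
- place_right (a point): The same for the other place, at y = -50 mm on the box (the places are 100 mm apart).
- timer_base: Housing of the bell timer, fixed, face up: white, 130 mm square, top 44 mm above the bench. Origin: under the knob's axis; z up. Silver dial with 13 black marks, one per 5 minutes, long ones per 10: 0 lies towards the housing's own +x (the side with the round bell), the rest follow clockwise seen from above, 4 degrees a minute, to the top mark, 60, at 240 degrees.
- timer_grip (a point): On the axis of the timer's black knob, 72 mm above the bench, at the height to grip its bar: 62 mm long, 15 mm thick, from 53.5 to 83.5 mm above the bench, on a round skirt of 68 mm diameter. The point turns with the knob: its x axis runs along the bar to the pointer end (white line on top, white end).
- timer (a joint): Angle of the knob, rad, growing clockwise seen from above: 0 at the 0 mark, 0.0698 a minute, 2.094 at 30 minutes, 4.189 at the top mark, 60; stop at 4.45. World yaw of the bar = housing's yaw minus this. 0.05 N m of friction; turns both ways, stays where it is left. Starts between 0 and 9 minutes.
- cup: A bystander, to be left alone like the other kitchen things: white ceramic cup, 76 mm across, 75 mm high, between the big box and the timer. Origin: centre of its underside.
Mind the look-alikes: they are no part of the job. What is shaped like the tub4 but red or yellow is not meant. Leave any black or turquoise look-alike of the tub1 alone.

How it is judged:
On the way, in this order (a step that is already met when the one before it is completed fails the run):
1. every tub is stacked upright on the big box, its feet seated in the pockets below (angle between each of tub1, tub2, tub3, tub4, tub_down's own z axis and vertical below 0.06 rad and ((x of tub1 in the frame of place_left between -0.009 and 0.009 m and y of tub1 in the frame of place_left between -0.009 and 0.009 m and z of tub1 in the frame of place_left between -0.003 and 0.003 m) or (x of tub1 in the frame of place_left between -0.009 and 0.009 m and y of tub1 in the frame of place_left between -0.009 and 0.009 m and z of tub1 in the frame of place_left between 0.044 and 0.05 m) or (x of tub1 in the frame of place_left between -0.009 and 0.009 m and y of tub1 in the frame of place_left between -0.009 and 0.009 m and z of tub1 in the frame of place_left between 0.091 and 0.097 m) or (x of tub1 in the frame of place_right between -0.009 and 0.009 m and y of tub1 in the frame of place_right between -0.009 and 0.009 m and z of tub1 in the frame of place_right between -0.003 and 0.003 m) or (x of tub1 in the frame of place_right between -0.009 and 0.009 m and y of tub1 in the frame of place_right between -0.009 and 0.009 m and z of tub1 in the frame of place_right between 0.044 and 0.05 m) or (x of tub1 in the frame of place_right between -0.009 and 0.009 m and y of tub1 in the frame of place_right between -0.009 and 0.009 m and z of tub1 in the frame of place_right between 0.091 and 0.097 m)) and ((x of tub2 in the frame of place_left between -0.009 and 0.009 m and y of tub2 in the frame of place_left between -0.009 and 0.009 m and z of tub2 in the frame of place_left between -0.003 and 0.003 m) or (x of tub2 in the frame of place_left between -0.009 and 0.009 m and y of tub2 in the frame of place_left between -0.009 and 0.009 m and z of tub2 in the frame of place_left between 0.044 and 0.05 m) or (x of tub2 in the frame of place_left between -0.009 and 0.009 m and y of tub2 in the frame of place_left between -0.009 and 0.009 m and z of tub2 in the frame of place_left between 0.091 and 0.097 m) or (x of tub2 in the frame of place_right between -0.009 and 0.009 m and y of tub2 in the frame of place_right between -0.009 and 0.009 m and z of tub2 in the frame of place_right between -0.003 and 0.003 m) or (x of tub2 in the frame of place_right between -0.009 and 0.009 m and y of tub2 in the frame of place_right between -0.009 and 0.009 m and z of tub2 in the frame of place_right between 0.044 and 0.05 m) or (x of tub2 in the frame of place_right between -0.009 and 0.009 m and y of tub2 in the frame of place_right between -0.009 and 0.009 m and z of tub2 in the frame of place_right between 0.091 and 0.097 m)) and ((x of tub3 in the frame of place_left between -0.009 and 0.009 m and y of tub3 in the frame of place_left between -0.009 and 0.009 m and z of tub3 in the frame of place_left between -0.003 and 0.003 m) or (x of tub3 in the frame of place_left between -0.009 and 0.009 m and y of tub3 in the frame of place_left between -0.009 and 0.009 m and z of tub3 in the frame of place_left between 0.044 and 0.05 m) or (x of tub3 in the frame of place_left between -0.009 and 0.009 m and y of tub3 in the frame of place_left between -0.009 and 0.009 m and z of tub3 in the frame of place_left between 0.091 and 0.097 m) or (x of tub3 in the frame of place_right between -0.009 and 0.009 m and y of tub3 in the frame of place_right between -0.009 and 0.009 m and z of tub3 in the frame of place_right between -0.003 and 0.003 m) or (x of tub3 in the frame of place_right between -0.009 and 0.009 m and y of tub3 in the frame of place_right between -0.009 and 0.009 m and z of tub3 in the frame of place_right between 0.044 and 0.05 m) or (x of tub3 in the frame of place_right between -0.009 and 0.009 m and y of tub3 in the frame of place_right between -0.009 and 0.009 m and z of tub3 in the frame of place_right between 0.091 and 0.097 m)) and ((x of tub4 in the frame of place_left between -0.009 and 0.009 m and y of tub4 in the frame of place_left between -0.009 and 0.009 m and z of tub4 in the frame of place_left between -0.003 and 0.003 m) or (x of tub4 in the frame of place_left between -0.009 and 0.009 m and y of tub4 in the frame of place_left between -0.009 and 0.009 m and z of tub4 in the frame of place_left between 0.044 and 0.05 m) or (x of tub4 in the frame of place_left between -0.009 and 0.009 m and y of tub4 in the frame of place_left between -0.009 and 0.009 m and z of tub4 in the frame of place_left between 0.091 and 0.097 m) or (x of tub4 in the frame of place_right between -0.009 and 0.009 m and y of tub4 in the frame of place_right between -0.009 and 0.009 m and z of tub4 in the frame of place_right between -0.003 and 0.003 m) or (x of tub4 in the frame of place_right between -0.009 and 0.009 m and y of tub4 in the frame of place_right between -0.009 and 0.009 m and z of tub4 in the frame of place_right between 0.044 and 0.05 m) or (x of tub4 in the frame of place_right between -0.009 and 0.009 m and y of tub4 in the frame of place_right between -0.009 and 0.009 m and z of tub4 in the frame of place_right between 0.091 and 0.097 m)) and ((x of tub_down in the frame of place_left between -0.009 and 0.009 m and y of tub_down in the frame of place_left between -0.009 and 0.009 m and z of tub_down in the frame of place_left between -0.003 and 0.003 m) or (x of tub_down in the frame of place_left between -0.009 and 0.009 m and y of tub_down in the frame of place_left between -0.009 and 0.009 m and z of tub_down in the frame of place_left between 0.044 and 0.05 m) or (x of tub_down in the frame of place_left between -0.009 and 0.009 m and y of tub_down in the frame of place_left between -0.009 and 0.009 m and z of tub_down in the frame of place_left between 0.091 and 0.097 m) or (x of tub_down in the frame of place_right between -0.009 and 0.009 m and y of tub_down in the frame of place_right between -0.009 and 0.009 m and z of tub_down in the frame of place_right between -0.003 and 0.003 m) or (x of tub_down in the frame of place_right between -0.009 and 0.009 m and y of tub_down in the frame of place_right between -0.009 and 0.009 m and z of tub_down in the frame of place_right between 0.044 and 0.05 m) or (x of tub_down in the frame of place_right between -0.009 and 0.009 m and y of tub_down in the frame of place_right between -0.009 and 0.009 m and z of tub_down in the frame of place_right between 0.091 and 0.097 m))), for 0.3 s.
2. the timer is wound past its top mark (60 minutes) (value of joint timer above 4.2 rad), for 0.05 s.
3. the timer is turned back down to 30 minutes (value of joint timer between 1.955 and 2.234 rad), for 0.2 s.
At the end, for the whole second after the job is handed in: Every tub present stands at rest and upright (within 0.06 rad) on one of the two places of the big box or on the tubs there, within 9 mm sideways and 3 mm in height of the seated pose (feet down in the pockets), at most three high, and the timer stands within 2 minutes (0.14 rad) of 30 minutes (all of step 1 and all of step 3 and linear speed of each of tub1, tub2, tub3, tub4, tub_down below 0.02 m/s); the robot touches nothing.
It fails at once if the bowl, cup, ladle, tongs, pot lid, rolling pin or spice jar is pushed more than 80 mm from its place (distance of any of bowl, cup, ladle, tongs, pot_lid, rolling_pin, spice_jar from where it was at the start of the episode above 0.08 m).
Of tub1, tub2, tub3, tub4 only 2 to 4 are there at a start; the rules pass over those that are not, and their reading is None.
Once in a run the grip may slacken for a moment while it holds something.
It also fails if it takes over 208 s, if anything falls off the work surface, if the arm or the gripper's body presses on something with over 40 N, if the wrist force passes 120 N, or if a joint passes its speed limit or range.

## Working session

There is one attempt and no reset: what is moved stays moved. The work goes in short steps, Python scripts to look and compute and a tool call to move; the robot and the scene stay as the last step left them, time stands still between calls to the robot, and variables do not carry over. Pictures are saved under pics/ and viewed, and the job is handed in when it is done.

Besides the shell and the picture viewer there is one more tool, called after "Call:" as name([rows], argument=value, ...), one row to a line, values as JSON. move_arm: Moves the arm, as the interface text tells. Its arguments: {"type":"object","properties":{"commands":{"type":"array","items":{"type":"array","items":{"type":"number"}}},"newtons":{"type":"number"}},"required":["commands"]}

```bash
mkdir -p pics
cat > h.py <<'E'
import numpy as np, cv2
from rig import robot
from scipy.spatial.transform import Rotation as R
def save(img,name): cv2.imwrite(f'pics/{name}.png',img[:,:,::-1])
def K(p): return np.array([[p['fx'],0,p['cx']],[0,p['fy'],p['cy']],[0,0,1.]]),np.array(p['distortion'],float)
def pose(p,obs=None):
    if 'xyz' in p:
        r=np.array(p['rotation']); r=r if r.shape==(3,3) else R.from_quat(r).as_matrix()
        return r,np.array(p['xyz'])
    T=np.array(p['tool_from_camera']); rt=R.from_quat(obs['tool_rot']).as_matrix()
    return rt@T[:3,:3], rt@T[:3,3]+np.array(obs['position'])
def ray(p,uv,obs=None):
    k,d=K(p); n=cv2.undistortPoints(np.array(uv,float).reshape(-1,1,2),k,d).reshape(-1,2)
    r,t=pose(p,obs); return np.c_[n,np.ones(len(n))]@r.T, t
def onz(p,uv,z,obs=None):
    v,t=ray(p,uv,obs); return t+v*((z-t[2])/v[:,2])[:,None]
def proj(p,X,obs=None):
    k,d=K(p); r,t=pose(p,obs); X=np.atleast_2d(X)
    c=(X-t)@r; return cv2.projectPoints(c,np.zeros(3),np.zeros(3),k,d)[0].reshape(-1,2)
E
python3 - <<'E'
from h import *
o=robot.get_obs(); print(o)
for n in ['scene','side','wrist']:
    o=robot.get_obs(); p=robot.camera(n); save(p['image'],n+'0'); print({k:v for k,v in p.items() if k!='image'})
    r,t=pose(p,o); print(n,t,r[:,2])
E
```

```text
{'time': 0.0, 'q': array([ 9.27456446e-01,  5.28480456e-01,  1.43385996e+00, -1.92917024e-05,
        1.18142005e+00, -1.78468991e-01]), 'joint_velocities': array([-3.92328642e-04,  7.06521278e-04,  1.86941820e-03,  9.03948498e-05,
       -1.09943140e-03, -1.23660357e-03]), 'joint_torque': array([ 7.29351359e-04, -4.40046072e+01, -1.76591170e+01,  6.33728877e-02,
        5.83772594e-02, -1.57879476e-04]), 'position': array([0.27970286, 0.55809285, 0.21217636]), 'tool_rot': array([ 0.16217296,  0.68839202, -0.16358328,  0.6877913 ]), 'ft_force': array([-0.31323222,  0.06361823, -0.4548346 ]), 'moment': array([-0.00810813, -0.02615497,  0.00593759]), 'grip_width': 0.08718660697061376}
{'fx': 415.2240092077878, 'fy': 415.2240092077878, 'cx': 286.0458596853404, 'cy': 207.88452512569904, 'distortion': array([0.01515849, 0.        , 0.        , 0.        , 0.        ]), 'xyz': array([ 1.22077776, -0.13058989,  1.03775976]), 'rotation': array([ 0.75610707,  0.57161865, -0.19515495, -0.25193007]), 'shot': 1}
scene [ 1.22077776 -0.13058989  1.03775976] [-0.58313193  0.15786379 -0.79689157]
{'
[... 348 characters left out ...]
.5943307   0.80063634] [ 0.353675    0.62694702 -0.69415519]
{'fx': 311.515499344364, 'fy': 311.515499344364, 'cx': 277.9691650398435, 'cy': 204.75999510230002, 'distortion': array([-0.02229392,  0.        ,  0.        ,  0.        ,  0.        ]), 'tool_from_camera': array([[-7.89202377e-04, -2.99827686e-01,  9.53993048e-01,
        -1.69987701e-01],
       [ 9.99999504e-01,  3.43075373e-04,  9.35085935e-04,
         8.97813822e-04],
       [-6.07656173e-04,  9.53993313e-01,  2.99827267e-01,
        -8.31138246e-02],
       [ 0.00000000e+00,  0.00000000e+00,  0.00000000e+00,
         1.00000000e+00]]), 'shot': 3}
wrist [0.20601354 0.59648588 0.38227589] [ 0.2673261  -0.13506325 -0.95409364]
```

View pics/scene0.png

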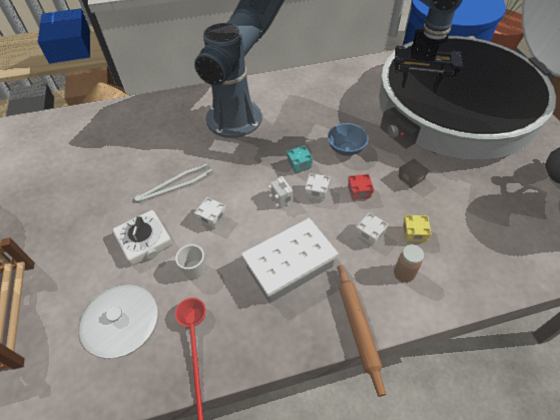

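View pics/side0.png

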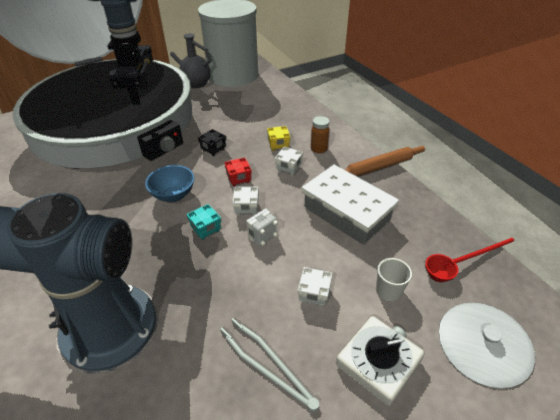

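View pics/wrist0.png

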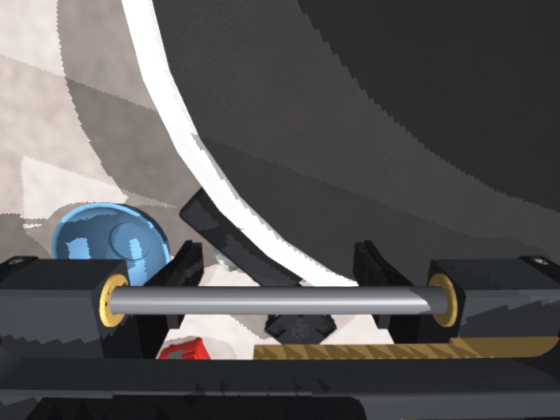

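```bash
cat > fit.py <<'E'
from h import *
from scipy.optimize import minimize
def cub(x,y,yaw,w,l,h,z0=0):
    c=np.array([[sx*w/2,sy*l/2,z] for sx in(-1,1) for sy in(-1,1) for z in(z0,z0+h)])
    return c@R.from_euler('z',yaw).as_matrix().T+[x,y,0]
def hull(p,X,obs=None,s=4,shape=(420,560)):
    u=proj(p,X,obs); m=np.zeros(shape,np.uint8)
    h=cv2.convexHull(np.round(u*16).astype(np.int32))
    cv2.fillConvexPoly(m,h,255,cv2.LINE_AA,4); return m/255.
def iou_cost(views,X):
    c=0
    for p,m,o in views:
        h=hull(p,X,o); i=np.minimum(h,m).sum(); c+=1-i/(np.maximum(h,m).sum()+1e-9)
    return c/len(views)
def fit(views,model,x0,step=(.01,.01,.2)):
    f=lambda v: iou_cost(views,model(*v))
    best=None
    for dy in np.arange(0,np.pi/2,np.pi/8):
        s=np.array(x0,float); s[2]+=dy
        sim=np.vstack([s]+[s+np.eye(3)[i]*step[i] for i in range(3)])
        r=minimize(f,s,method='Nelder-Mead',options=dict(initial_simplex=sim,xatol=1e-4,fatol=1e-5,maxiter=150))
        if best is None or r.fun<best.fun: best=r
    return best.x,best.fun
E
python3 - <<'E'
from fit import *
import pickle
P={}
for n in ['scene','side']:
    o=robot.get_obs(); p=robot.camera(n)
    for nm in ['tub1','box','timer_base','timer_grip','cup']:
        rs=robot.regions_of(p,nm)
        P[n,nm]=rs
        for r in rs:
            b=np.array(r['bbox']); m=r['pixels']; c=np.argwhere(m).mean(0)[::-1]
            col=np.median(p['image'][m],0)
            print(n,nm,round(r['p'],2),b,c.round(),col,onz(p,[c],.04)[0].round(3))
    P[n]=p
pickle.dump(P,open('P.pkl','wb'))
E
```

```text
scene tub1 0.88 [403.4 215.3 431.9 239.2] [417. 228.] [183.5 173.   97. ] [0.664 0.412 0.04 ]
scene tub1 0.87 [359.4 214.6 386.  246.2] [371. 228.] [192. 191. 187.] [0.63  0.285 0.04 ]
scene tub1 0.8 [302.  176.6 331.4 201.9] [317. 186.] [189. 188. 184.] [0.435 0.185 0.04 ]
scene tub1 0.72 [194.7 199.4 225.8 227.1] [210. 212.] [189.5 189.  184. ] [ 0.443 -0.155  0.04 ]
scene tub1 0.64 [398.7 156.9 427.4 185.9] [412. 172.] [74. 69. 65.] [0.465 0.496 0.04 ]
scene tub1 0.63 [347.6 178.7 375.1 196.8] [360. 186.] [162.  73.  71.] [0.472 0.315 0.04 ]
scene tub1 0.56 [289.  143.5 312.1 171.4] [300. 159.] [ 80. 134. 131.] [0.306 0.166 0.04 ]
scene box 0.89 [244.1 220.9 338.7 303.5] [290. 259.] [216. 216. 216.] [0.663 0.029 0.04 ]
scene timer_base 0.91 [112.2 209.3 175.6 263. ] [142. 237.] [181. 182. 179.] [ 0.478 -0.359  0.04 ]
scene timer_grip 0.64 [127.8 217.1 153.1 240.3] [139. 231.] [69. 67. 66.] [ 0.453 -0.365  0.04 ]
scene cup 0.65 [177.  243.7 207.  279.7] [191. 261.] [140.  138.5 133. ] [ 0.595 -0.234  0.04 ]
side tub1 0.97 [295.9 267.8 330.8 308.8] [314. 287.] [200. 202. 193.] [ 0.4
[... 335 characters left out ...]
221.] [ 56. 132. 124.] [0.298 0.16  0.04 ]
side tub1 0.57 [274.4 145.6 302.2 174.1] [289. 160.] [149. 150. 138.] [0.621 0.278 0.04 ]
side tub1 0.57 [223.5 155.6 253.6 186.2] [238. 171.] [132.5  51.5  47.5] [0.463 0.305 0.04 ]
side box 0.71 [302.9 167.  399.  240.6] [349. 203.] [233. 236. 233.] [0.667 0.027 0.04 ]
side timer_base 0.56 [336.1 317.  425.2 407.3] [380. 359.] [183. 186. 177.] [ 0.455 -0.368  0.04 ]
side timer_base 0.52 [374.7 256.5 411.6 303.9] [392. 278.] [120. 121. 112.] [ 0.604 -0.229  0.04 ]
side timer_grip 0.84 [364.1 336.4 398.4 367.9] [383. 352.] [23. 24. 24.] [ 0.469 -0.359  0.04 ]
side cup 0.94 [377.6 260.3 411.  299.6] [392. 279.] [119. 120. 111.] [ 0.603 -0.229  0.04 ]
```

```bash
cat > f1.py <<'E'
from fit import *
import pickle
P=pickle.load(open('P.pkl','rb'))
def near(n,nm,xy):
    p=P[n]; best=None
    for r in P[n,nm]:
        c=np.argwhere(r['pixels']).mean(0)[::-1]; d=np.linalg.norm(onz(p,[c],.04)[0][:2]-xy)
        if best is None or d<best[0]: best=(d,r)
    return best[1]['pixels'].astype(float)
def job(nm,xy,w,l,h,name):
    v=[(P[n],near(n,nm,xy),None) for n in('scene','side')]
    x,f=fit(v,lambda a,b,c:cub(a,b,c,w,l,h),[*xy,0]); print(name,x.round(4),round(f,3))
    # per-view
    for q in v:
        x1,f1=fit([q],lambda a,b,c:cub(a,b,c,w,l,h),x); print('   single',x1.round(4),round(f1,3))
    return x
job('tub1',[.435,.18],.066,.066,.054,'A')
job('tub1',[.625,.28],.066,.066,.054,'B')
job('tub1',[.44,-.157],.066,.066,.054,'C')
job('box',[.665,.028],.14,.22,.077,'box')
job('timer_base',[.465,-.363],.13,.13,.044,'timer')
E
python3 f1.py
python3 - <<'E'
from h import *
import pickle
P=pickle.load(open('P.pkl','rb'))
for n in ['scene','side']:
    p=robot.camera(n)
    for nm in ['tub_down']:
        rs=robot.regions_of(p,nm)
        P[n,nm]=rs
        for r in rs:
            m=r['pixels']; c=np.argwhere(m).mean(0)[::-1]
            print(n,nm,round(r['p'],2),np.array(r['bbox']),c.round(),onz(p,[c],.033)[0].round(3))
    P[n]=p
pickle.dump(P,open('P.pkl','wb'))
s=P['scene']['image']; d=P['side']['image']
a=cv2.resize(s[150:300,170:400],None,fx=3.4,fy=3.4,interpolation=cv2.INTER_CUBIC); save(a[:600],'crop_s')
a=cv2.resize(d[120:320,180:430],None,fx=3,fy=3,interpolation=cv2.INTER_CUBIC); save(a,'crop_d')
a=np.hstack([cv2.resize(s[200:280,100:190],(400,356),interpolation=cv2.INTER_CUBIC),cv2.resize(d[310:410,330:430],(356,356),interpolation=cv2.INTER_CUBIC)]); save(a,'timer0')
E
```

```text
A [ 0.4297  0.1874 -0.427 ] 0.211
   single [0.4244 0.1895 1.1517] 0.182
   single [0.4335 0.1958 1.1429] 0.226
B [0.6272 0.2871 0.7309] 0.201
   single [0.6215 0.2912 2.3138] 0.202
   single [0.6317 0.2921 0.791 ] 0.181
C [ 0.4394 -0.1542  0.8407] 0.151
   single [ 0.4352 -0.1555  2.274 ] 0.163
   single [ 0.4429 -0.1504  2.4381] 0.11
box [0.6632 0.0339 0.3081] 0.124
   single [0.6575 0.0317 0.2873] 0.104
   single [0.6716 0.0392 0.3102] 0.126
timer [ 0.4675 -0.3594  1.8998] 0.112
   single [ 0.4605 -0.3623  3.4521] 0.126
   single [ 0.4679 -0.3586  3.4675] 0.089
scene tub_down 0.76 [272.3 174.1 293.9 208.7] [281. 192.] [0.42  0.07  0.033]
scene tub_down 0.56 [303.9 174.  331.  202.7] [317. 186.] [0.43  0.187 0.033]
side tub_down 0.96 [245.  205.7 277.9 245.7] [262. 228.] [0.42  0.07  0.033]
```

View pics/crop_s.png

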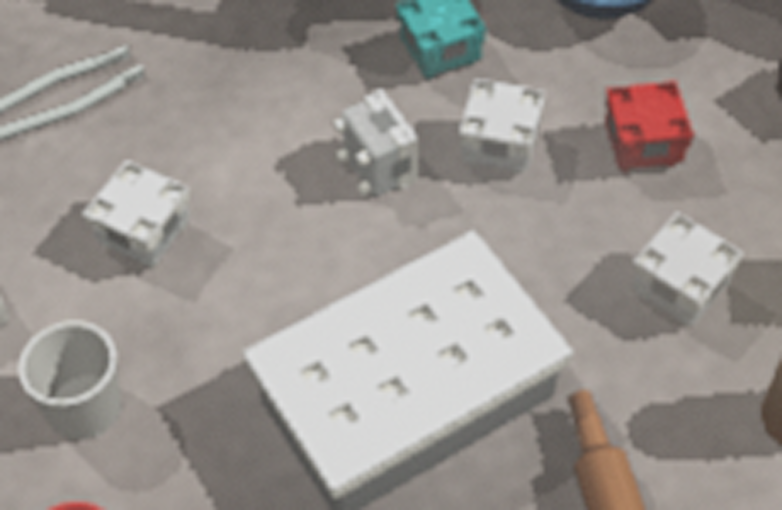

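View pics/crop_d.png

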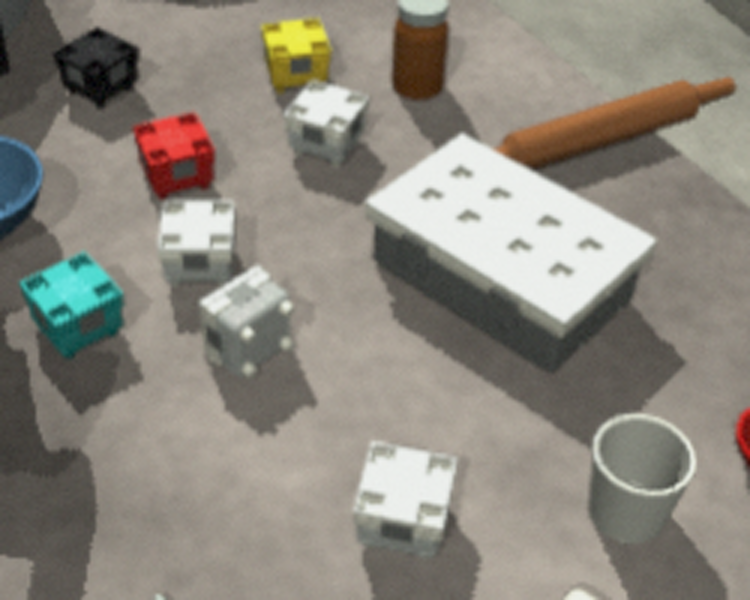

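View pics/timer0.png

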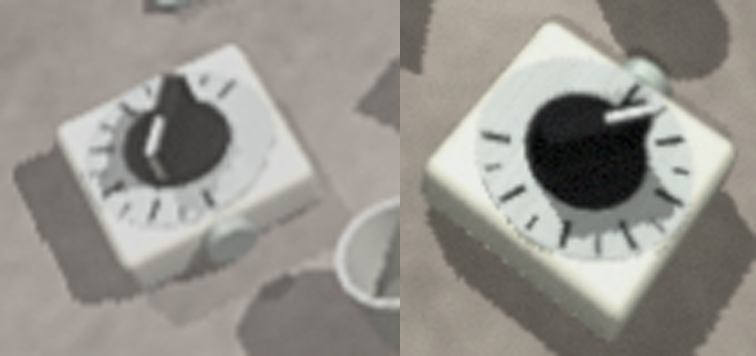

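```bash
cat > go.py <<'E'
import sys
from h import *
def cur():
    o=robot.get_obs(); m=R.from_quat(o['tool_rot']).as_matrix(); return o,m,np.arctan2(m[1,1],m[0,1])
def plan(x,y,z,psi=None):
    o,m,c=cur(); d=(np.array([x,y,z])-o['position'])@m*1000
    t=0
    if psi is not None: t=-np.degrees((psi-c+np.pi)%(2*np.pi)-np.pi)
    print('pos',o['position'].round(4),'psi',round(c,4),'q6',round(o['q'][5],3),'w',round(o['grip_width'],4),'t',round(o['time'],2),'tilt',m[:,0].round(3))
    print('shift',d.round(1),'turn',round(t,1),'rows',int(np.ceil(max(np.linalg.norm(d)/41.7,abs(t)/7.16))))
if __name__=='__main__':
    a=[float(v) for v in sys.argv[1:]]
    if a: plan(*a)
    else: plan(*cur()[0]['position'])
E
python3 go.py 0.66 0.03 0.30 0.30
```

```text
pos [0.2801 0.5587 0.2132] psi 1.106 q6 -0.179 w 0.0871 t 0.95 tilt [-0.  0. -1.]
shift [ -86.8 -302.3  576.6] turn 46.2 rows 16
```

Call:
move_arm([
  [-1,-42,0,0,0],
  [-1,-84,0,0,0],
  [-1,-87,-20,35,6],
  [-1,-87,-39,70,13],
  [-1,-87,-57,108,20],
  [-1,-87,-76,145,26],
  [-1,-87,-95,182,32],
  [-1,-87,-114,219,38],
])

```text
time: 1.62
position: [0.4254, 0.3571, 0.3004]
tool_rot: [0.38, 0.597, -0.379, 0.597]
ft_force: [0.5, -0.3, 0.3]
grip_width: 0.0872
```

```bash
python3 go.py 0.66 0.03 0.30 0.30
```

```text
pos [0.4254 0.3571 0.3004] psi 0.4381 q6 0.059 w 0.0872 t 1.62 tilt [ 0.  0. -1.]
shift [  0.4  73.7 395.8] turn 7.9 rows 10
```

Call:
move_arm([
  [-1,0,74,396,8],
  [-1,0,74,396,8],
  [-1,0,74,396,8],
  [-1,0,74,396,8],
  [-1,0,74,396,8],
  [-1,0,74,396,8],
  [-1,0,74,396,8],
  [-1,0,74,396,8],
])

```text
time: 2.28
position: [0.6213, 0.087, 0.3003]
tool_rot: [0.419, 0.57, -0.419, 0.57]
ft_force: [0.7, 1.0, 0.2]
grip_width: 0.0872
```

```bash
python3 go.py 0.66 0.03 0.30 0.30
```

```text
pos [0.6213 0.087  0.3003] psi 0.3028 q6 -0.342 w 0.0872 t 2.28 tilt [ 0.  0. -1.]
shift [ 0.3 20.  66. ] turn 0.2 rows 2
```

Call:
move_arm([
  [-1,0,20,66,0],
  [-1,0,20,66,0],
  [-1,0,20,66,0],
  [-1,0,20,66,0],
])

```text
time: 2.62
position: [0.6596, 0.0302, 0.2995]
tool_rot: [0.42, 0.569, -0.42, 0.569]
ft_force: [-0.7, 0.7, -0.1]
grip_width: 0.087
```

Run:
```python
from go import *
plan(.66,.03,.30,.30)
import pickle
o=robot.get_obs();p=robot.camera('wrist'); save(p['image'],'w1'); pickle.dump((o,p),open('w1.pkl','wb'))
```

```text
pos [0.6596 0.0302 0.2995] psi 0.3001 q6 -0.423 w 0.087 t 2.62 tilt [-0.001  0.001 -1.   ]
shift [-0.5  0.3  0.3] turn 0.0 rows 1
```

View pics/w1.png

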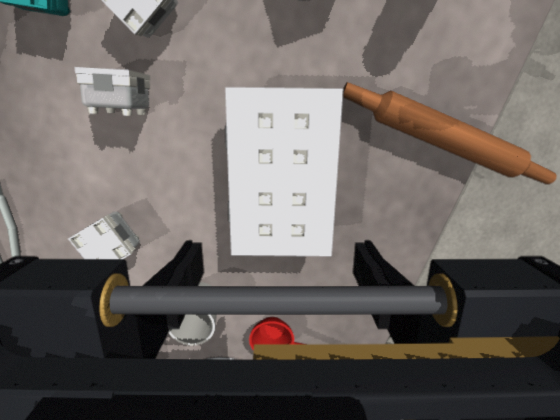

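Run:
```python
from h import *
import pickle
o,p=pickle.load(open('w1.pkl','rb')); im=p['image'].astype(int)
m=((im.min(2)>190)).astype(np.uint8); 
n,l,s,c=cv2.connectedComponentsWithStats(m)
i=l[100,240]; print(s[i])
M=(l==i).astype(np.uint8)
cs,_=cv2.findContours(M,cv2.RETR_CCOMP,cv2.CHAIN_APPROX_NONE)
cs=sorted(cs,key=len,reverse=True)
W=onz(p,cs[0].reshape(-1,2),.077,o)[:,:2]
r=cv2.minAreaRect((W*1000).astype(np.float32)); print(r)
# fit by edges: robust IoU
from fit import *
x,f=fit([(p,cv2.morphologyEx(M,cv2.MORPH_CLOSE,np.ones((25,25))).astype(float),o)],lambda a,b,c:cub(a,b,c,.14,.22,.0001,.0769),[.663,.03,.30]); print(x,f)
for k in cs[1:12]:
    if len(k)>15:
        (u,v),wh,a=cv2.minAreaRect(k); print((u,v),wh,onz(p,[(u,v)],.077,o)[0].round(4))
np.save('box.npy',x)
v=im.copy().astype(np.uint8)
u=proj(p,cub(*x,.14,.22,.0001,.0769),o)
for a in u: cv2.circle(v,tuple(np.round(a).astype(int)),2,(255,0,0),-1)
B=[[sx*.022+ox,sy*.022+oy,.077] for sx in(-1,1) for sy in(-1,1) for ox,oy in((0,.05),(0,-.05))]
B=np.array(B)@R.from_euler('z',x[2]).as_matrix().T+[x[0],x[1],0]
for a in proj(p,B,o): cv2.circle(v,tuple(np.round(a).astype(int)),1,(0,0,255),-1)
save(cv2.resize(v[60:280,160:400],None,fx=2.5,fy=2.5,interpolation=cv2.INTER_NEAREST),'boxfit')
```

```text
[  226    88   116   168 17265]
((666.3441162109375, 29.00550079345703), (138.66270446777344, 218.22494506835938), 16.650836944580078)
[0.66668584 0.02771641 0.28329802] 0.03596921823311461
(265.0, 156.0) (16.0, 16.0) [0.6371 0.0495 0.077 ]
(265.0, 198.5) (16.0, 15.0) [ 0.6529 -0.0039  0.077 ]
(265.0, 120.0) (16.0, 16.0) [0.6246 0.0916 0.077 ]
(265.5, 229.5) (13.0, 15.0) [ 0.666  -0.0456  0.077 ]
(298.5, 199.0) (15.0, 14.0) [0.6951 0.0084 0.077 ]
(297.5, 230.0) (15.0, 14.0) [ 0.7076 -0.0335  0.077 ]
(300.0, 156.5) (15.0, 16.0) [0.6794 0.062  0.077 ]
(301.0, 120.5) (16.0, 17.0) [0.6667 0.104  0.077 ]
```

View pics/boxfit.png

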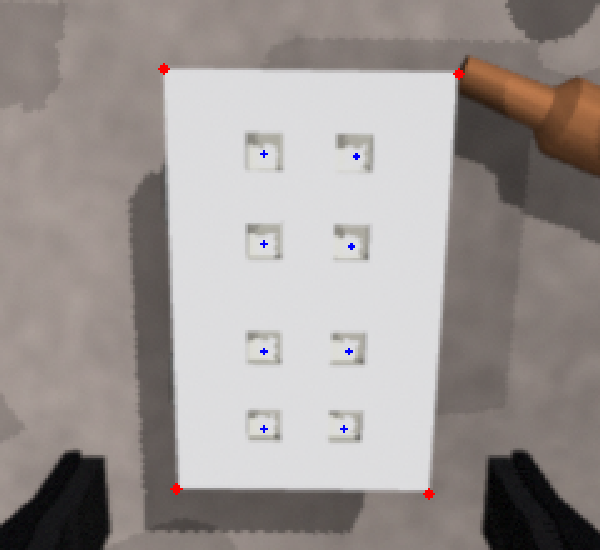

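Call:
move_arm([
  [-1,0,0,0,90],
  [-1,0,0,0,90],
  [-1,0,0,0,90],
  [-1,0,0,0,90],
  [-1,0,0,0,90],
  [-1,0,0,0,90],
  [-1,0,0,0,90],
  [-1,0,0,0,90],
])

```text
time: 3.33
position: [0.658, 0.0342, 0.3005]
tool_rot: [-0.641, -0.298, 0.641, -0.298]
ft_force: [0.3, -0.8, 0.8]
grip_width: 0.0867
```

```bash
python3 go.py .66 .03 .30 -1.27
```

```text
pos [0.658  0.0342 0.3005] psi -0.7004 q6 0.583 w 0.0867 t 3.33 tilt [-0.001  0.001 -1.   ]
shift [0.5 4.2 1.9] turn 32.6 rows 5
```

Call:
move_arm([
  [-1,0,4,2,32],
  [-1,0,4,2,32],
  [-1,0,4,2,32],
  [-1,0,4,2,32],
  [-1,0,4,2,32],
  [-1,0,4,2,32],
  [-1,0,4,2,32],
])

```text
time: 3.92
position: [0.6602, 0.0295, 0.3004]
tool_rot: [-0.698, -0.113, 0.698, -0.112]
ft_force: [-0.1, 0.2, 1.4]
grip_width: 0.0869
```

```bash
cat > boxm.py <<'E'
from go import *
import sys,pickle
nm=sys.argv[1]
plan(.66,.03,.30,.30)
o=robot.get_obs();p=robot.camera('wrist'); save(p['image'],nm); pickle.dump((o,p),open(nm+'.pkl','wb'))
im=p['image'].astype(int)
M=((im.min(2)>190)).astype(np.uint8)
n,l,s,c=cv2.connectedComponentsWithStats(M)
i=1+np.argmax(s[1:,4]); print(s[i]); M=(l==i).astype(np.uint8)
cs,_=cv2.findContours(M,cv2.RETR_CCOMP,cv2.CHAIN_APPROX_NONE)
cs=sorted(cs,key=len,reverse=True)
W=onz(p,cs[0].reshape(-1,2),.077,o)[:,:2]
print(cv2.minAreaRect((W*1000).astype(np.float32)))
Q=[]
for k in cs[1:14]:
    if len(k)>15:
        (u,v),wh,a=cv2.minAreaRect(k); Q.append(onz(p,[(u,v)],.077,o)[0]); print(np.round([u,v],1),wh,Q[-1].round(4))
print(np.mean(Q,0))
E
python3 boxm.py w2
```

```text
pos [0.6602 0.0295 0.3004] psi -1.2516 q6 1.127 w 0.0869 t 3.92 tilt [-0.  0. -1.]
shift [ 0.4 -0.6 -0. ] turn -88.9 rows 13
[  194   112   179   112 17264]
((666.6907958984375, 28.585601806640625), (138.8070068359375, 218.53369140625), 16.62384796142578)
[335.5 188.5] (17.0, 15.0) [ 0.6662 -0.0463  0.077 ]
[304. 154.] (16.0, 16.0) [0.6955 0.0078 0.077 ]
[224. 151.] (16.0, 16.0) [0.6675 0.1046 0.077 ]
[259.  152.5] (16.0, 15.0) [0.6795 0.0622 0.077 ]
[258.5 186.5] (15.0, 15.0) [0.6372 0.0497 0.077 ]
[301.5 187.5] (15.0, 15.0) [ 0.6535 -0.0038  0.077 ]
[225. 185.] (16.0, 16.0) [0.6255 0.0916 0.077 ]
[338.5 155. ] (17.0, 16.0) [ 0.7081 -0.0339  0.077 ]
[0.66663218 0.02899093 0.077     ]
```

View pics/w2.png

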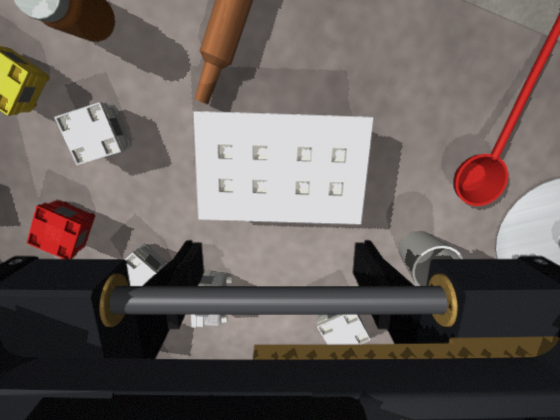

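```bash
cat > tubm.py <<'E'
from h import *
import pickle
def lid(p,o,uv,z=.054,thr=None,half=.045):
    # warp to metric top-down at plane z around the estimate, segment lid
    c=onz(p,[uv],z,o)[0]; N=200; s=2*half/N
    g=np.array([[c[0]-half+(i+.5)*s,c[1]-half+(j+.5)*s,z] for j in range(N) for i in range(N)])
    u=proj(p,g,o).reshape(N,N,2).astype(np.float32)
    w=cv2.remap(p['image'],u[...,0],u[...,1],cv2.INTER_LINEAR)
    gray=w.min(2)
    if thr is None: thr,_=cv2.threshold(gray,0,255,cv2.THRESH_BINARY+cv2.THRESH_OTSU)
    m=(gray>thr).astype(np.uint8); m=cv2.morphologyEx(m,cv2.MORPH_OPEN,np.ones((9,9)))
    n,l,st,_=cv2.connectedComponentsWithStats(m); i=1+np.argmax(st[1:,4]); m=(l==i).astype(np.uint8)
    cs,_=cv2.findContours(m,cv2.RETR_EXTERNAL,cv2.CHAIN_APPROX_NONE)
    k=cv2.convexHull(max(cs,key=len)); (a,b),wh,ang=cv2.minAreaRect(k)
    X=c[0]-half+(a+.5)*s; Y=c[1]-half+(b+.5)*s
    out=w.copy(); cv2.drawContours(out,[cv2.boxPoints(((a,b),wh,ang)).astype(int)],0,(255,0,0),1)
    return X,Y,np.radians(ang)%(np.pi/2),np.array(wh)*s*1000,thr,out
E
python3 - <<'E'
from tubm import *
o,p=pickle.load(open('w2.pkl','rb')); r=lid(p,o,(88,133)); print(r[:5]); 
o1,p1=pickle.load(open('w1.pkl','rb')); r2=lid(p1,o1,(102,238)); print(r2[:5])
save(np.hstack([cv2.resize(r[5],(400,400)),cv2.resize(r2[5],(400,400))]),'lids')
E
```

```text
(np.float64(0.627561080296318), np.float64(0.2853752779520511), np.float64(0.5937496345042941), array([67.24864655, 66.83836212]), 154.0)
(np.float64(0.44095960501969517), np.float64(-0.15279889385147316), np.float64(0.8169666757480023), array([67.839505  , 66.93560486]), 159.0)
```

View pics/lids.png

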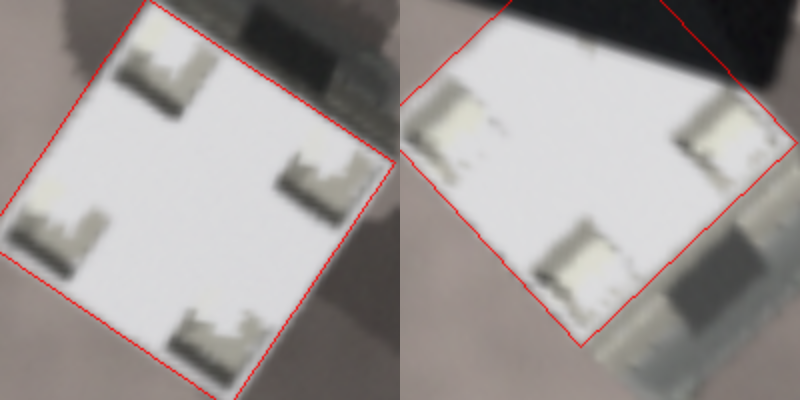

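```bash
python3 - <<'E'
from h import *
import pickle
P=pickle.load(open('P.pkl','rb'))
print('jar base',onz(P['scene'],[(407,280)],0),onz(P['side'],[(320,152)],0)); print('yellow',onz(P['scene'],[(417,227)],.054))
# triangulate jar top
a,t=ray(P['scene'],[(409,250)]);b,s=ray(P['side'],[(321,121)])
A=np.c_[a[0],-b[0]]; k=np.linalg.lstsq(A,s-t,rcond=None)[0]; print(t+a[0]*k[0],s+b[0]*k[1])
E
python3 go.py .6276 .2854 .12 .594
```

```text
jar base [[0.79393292 0.32847129 0.        ]] [[ 7.61865475e-01  3.10004221e-01 -1.11022302e-16]]
yellow [[0.6701937  0.40589136 0.054     ]]
[0.76356133 0.32090486 0.11371797] [0.76419385 0.31981689 0.11287341]
pos [0.6603 0.0292 0.3004] psi -1.2521 q6 1.127 w 0.0873 t 3.97 tilt [-0.  0. -1.]
shift [ 180.5 -253.5  -49.2] turn -105.8 rows 15
```

```bash
python3 go.py .6276 .2854 .15 -.977
```

```text
pos [0.6603 0.0292 0.3004] psi -1.2521 q6 1.127 w 0.0873 t 3.97 tilt [-0.  0. -1.]
shift [ 150.5 -253.5  -49.2] turn -15.8 rows 8
```

Call:
move_arm([
  [-1,150,-253,-49,-16],
  [-1,150,-253,-49,-16],
  [-1,150,-253,-49,-16],
  [-1,150,-253,-49,-16],
  [-1,150,-253,-49,-16],
  [-1,150,-253,-49,-16],
  [-1,150,-253,-49,-16],
  [-1,150,-253,-49,-16],
])

```text
time: 4.63
position: [0.6242, 0.2894, 0.1458]
tool_rot: [-0.673, -0.211, 0.678, -0.208]
ft_force: [-0.6, -0.1, -0.7]
grip_width: 0.0871
```

```bash
python3 go.py .6276 .2854 .15 -.977
```

```text
pos [0.6242 0.2894 0.1458] psi -0.9692 q6 1.238 w 0.0871 t 4.63 tilt [-0.008  0.001 -1.   ]
shift [-4.2  5.2 -0.5] turn 0.4 rows 1
```

Call:
move_arm([
  [-1,0,0,0,0],
  [-1,0,0,0,0],
  [-1,0,0,0,0],
])

```text
time: 4.88
position: [0.6302, 0.2825, 0.1514]
tool_rot: [0.677, 0.207, -0.675, 0.207]
ft_force: [-0.3, -0.8, 0.2]
grip_width: 0.0873
```

```bash
cat > look.py <<'E'
from go import *
from tubm import *
import sys
# look.py name approx x y z : measure lid
nm=sys.argv[1]; x,y,z=map(float,sys.argv[2:5])
plan(*cur()[0]['position'])
o=robot.get_obs();p=robot.camera('wrist'); save(p['image'],nm); pickle.dump((o,p),open(nm+'.pkl','wb'))
uv=proj(p,[[x,y,z]],o)[0]; r=lid(p,o,uv,z); print('px',uv.round(),'xyyaw',np.round(r[:3],4),'size',r[3].round(1),'thr',r[4])
save(cv2.resize(r[5],(400,400)),nm+'_lid')
E
python3 look.py w3 .6276 .2854 .054; python3 go.py .6276 .2854 .15 -.977
```

```text
pos [0.6302 0.2825 0.1514] psi -0.9765 q6 1.237 w 0.0873 t 4.88 tilt [ 0.002 -0.    -1.   ]
shift [0. 0. 0.] turn 0 rows 0
px [274. 205.] xyyaw [0.6282 0.2866 0.5978] size [66.4 66.5] thr 174.0
pos [0.6304 0.2822 0.1517] psi -0.9775 q6 1.237 w 0.0871 t 4.93 tilt [ 0.003  0.    -1.   ]
shift [ 1.7 -4.2  0.5] turn -0.0 rows 1
```

View pics/w3.png

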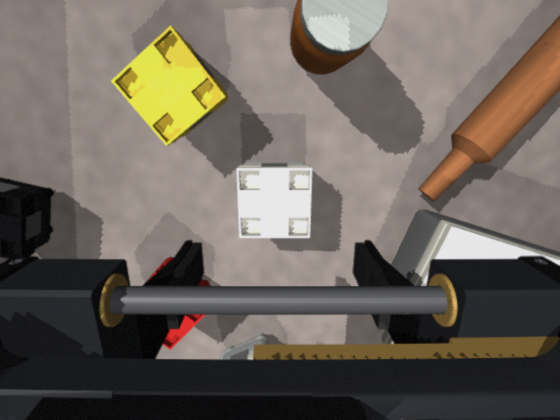

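```bash
python3 look.py w3b .628 .286 .054; python3 go.py .628 .286 .038 -.974
```

```text
pos [0.6304 0.2822 0.1517] psi -0.9775 q6 1.237 w 0.0871 t 4.93 tilt [ 0.003  0.    -1.   ]
shift [0. 0. 0.] turn 0 rows 0
px [274. 204.] xyyaw [0.6282 0.2866 0.5978] size [66.6 66.3] thr 174.0
pos [0.6304 0.282  0.1517] psi -0.9779 q6 1.237 w 0.0872 t 4.98 tilt [ 0.003  0.    -1.   ]
shift [ 1.137e+02 -4.800e+00  1.000e-01] turn -0.2 rows 3
```

Call:
move_arm([
  [-1,40,0,0,0],
  [-1,60,0,0,0],
  [-1,60,0,0,0],
  [-1,60,0,0,0],
])

```text
time: 5.32
position: [0.629, 0.2821, 0.0899]
tool_rot: [-0.676, -0.207, 0.677, -0.207]
ft_force: [-0.2, 1.1, 2.1]
grip_width: 0.0869
```

```bash
python3 go.py .628 .2864 .038 -.974
```

```text
pos [0.629  0.2821 0.0899] psi -0.9778 q6 1.238 w 0.0869 t 5.32 tilt [-0.002 -0.    -1.   ]
shift [51.9 -4.1 -1.6] turn -0.2 rows 2
```

Call:
move_arm([
  [-1,0,-4,-2,0],
  [-1,0,-4,-2,0],
  [-1,30,-4,-2,0],
  [-1,52,-4,-2,0],
  [-1,52,-4,-2,0],
  [-1,52,-4,-2,0],
])

```text
time: 5.82
position: [0.6284, 0.288, 0.0384]
tool_rot: [-0.676, -0.207, 0.676, -0.207]
ft_force: [0.6, 0.1, -0.1]
grip_width: 0.087
```

```bash
python3 go.py .628 .2864 .038 -.974
```

```text
pos [0.6284 0.288  0.0384] psi -0.9759 q6 1.244 w 0.087 t 5.82 tilt [-0.001 -0.    -1.   ]
shift [0.4 1.2 1.2] turn -0.1 rows 1
```

Close with 25 N.

Call:
move_arm([
  [-1,0,1,1,0],
  [0,0,1,1,0],
  [1,0,1,1,0],
  [1,0,1,1,0],
  [1,0,1,1,0],
  [1,0,1,1,0],
  [1,0,1,1,0],
], newtons=25)

```text
time: 6.4
position: [0.6289, 0.2865, 0.039]
tool_rot: [0.677, 0.207, -0.676, 0.207]
ft_force: [-0.5, -0.9, 3.7]
grip_width: 0.0657
```

```bash
python3 look.py w4 .628 .2864 .054
```

```text
pos [0.6289 0.2865 0.039 ] psi -0.976 q6 1.243 w 0.0657 t 6.4 tilt [ 0.002  0.    -1.   ]
shift [0. 0. 0.] turn 0 rows 0
px [279. 266.] xyyaw [0.6386 0.2951 0.5907] size [52.3 67.9] thr 147.0
```

View pics/w4.png

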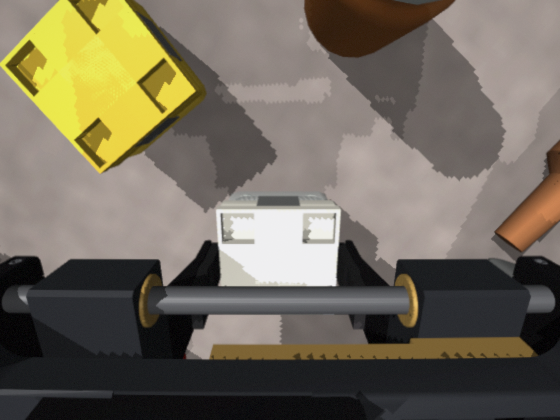

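```bash
cat > edge.py <<'E'
from go import *
import pickle,sys
# edge.py pkl topz_rel : far lid edge in tool coords
o,p=pickle.load(open(sys.argv[1]+'.pkl','rb')); z=float(sys.argv[2])
m=R.from_quat(o['tool_rot']).as_matrix(); g=p['image'].min(2).astype(float)
for c in (236,278,320):
    col=cv2.GaussianBlur(g,(3,3),0)[185:240,c]; print(c,col.astype(int)[::2])
for uv in [(int(a.split(',')[0]),float(a.split(',')[1])) for a in sys.argv[3:]]:
    X=onz(p,[uv],z,o)[0]; print(uv,((X-o['position'])@m*1000).round(1))
E
python3 edge.py w4 .054 218,209 340,209 278,207
```

```text
236 [ 80  91 117 131 140 145 148 143 152 167 172 157 199 233 204 182 199 233
 239 239 239 239 238 236 233 232 228 182]
278 [131 130 131 134 139 126  87  82  82  82 106 151 199 234 238 239 239 239
 239 238 238 238 238 239 239 238 239 239]
320 [129 128 129 129 130 139 144 139 146 158 168 157 204 235 206 184 192 220
 238 238 239 237 232 232 232 232 228 182]
(218, 209.0) [-15.  -32.2 -32.5]
(340, 209.0) [-14.9  31.8 -32.5]
(278, 207.0) [-14.9  -0.7 -33.6]
```

Call:
move_arm([
  [1,-20,0,0,0],
  [1,-50,0,0,0],
  [1,-90,0,0,0],
  [1,-120,0,0,0],
  [1,-120,0,0,0],
])

```text
time: 6.87
position: [0.6324, 0.2881, 0.1651]
tool_rot: [0.681, 0.207, -0.671, 0.207]
ft_force: [2.0, 0.4, -2.3]
grip_width: 0.0656
```

```bash
python3 go.py .6522 .0767 .15 -1.280
```

```text
pos [0.6324 0.2881 0.1651] psi -0.976 q6 1.243 w 0.0656 t 6.87 tilt [ 0.013  0.004 -1.   ]
shift [ 14.5 186.1 102.3] turn 17.4 rows 6
```

Call:
move_arm([
  [1,0,30,17,4],
  [1,0,60,34,8],
  [1,0,95,52,11],
  [1,0,130,71,14],
  [1,5,160,88,17],
  [1,5,178,98,17],
  [1,5,186,102,17],
  [1,5,186,102,17],
])

```text
time: 7.53
position: [0.6473, 0.0731, 0.1514]
tool_rot: [-0.698, -0.104, 0.7, -0.104]
ft_force: [-0.2, 1.2, -2.3]
grip_width: 0.0652
```

Call:
move_arm([
  [1,0,0,0,0],
  [1,0,0,0,0],
  [1,0,0,0,0],
  [1,0,0,0,0],
])

```text
time: 7.87
position: [0.6476, 0.0772, 0.1531]
tool_rot: [-0.699, -0.106, 0.699, -0.106]
ft_force: [0.4, -0.5, -2.9]
grip_width: 0.0656
```

```bash
python3 go.py .6522 .0767 .112 -1.280;  python3 look.py w5 .6522 .0767 .17
```

```text
pos [0.6476 0.0772 0.1531] psi -1.2705 q6 1.218 w 0.0656 t 7.87 tilt [-0.  0. -1.]
shift [41.1  1.8 -4.3] turn 0.5 rows 1
pos [0.6476 0.0772 0.1531] psi -1.2705 q6 1.218 w 0.0656 t 7.87 tilt [-0.  0. -1.]
shift [0. 0. 0.] turn 0 rows 0
px [283. 259.] xyyaw [0.6621 0.0767 0.    ] size [89.6 69.7] thr 116.0
```

View pics/w5.png

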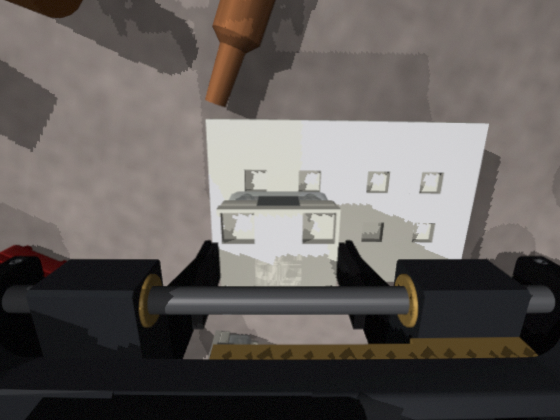

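Call:
move_arm([
  [1,0,2,-4,0.5],
  [1,10,2,-4,0.5],
  [1,20,2,-4,0.5],
  [1,25,2,-4,0.5],
  [1,25,2,-4,0.5],
  [1,25,2,-4,0.5],
])

```text
time: 8.42
position: [0.6515, 0.0746, 0.1269]
tool_rot: [-0.699, -0.102, 0.701, -0.102]
ft_force: [0.7, 0.2, -3.3]
grip_width: 0.0653
```

```bash
python3 go.py .6522 .0767 .109 -1.280
```

```text
pos [0.6515 0.0746 0.1269] psi -1.2817 q6 1.226 w 0.0653 t 8.42 tilt [-0.002  0.    -1.   ]
shift [17.9 -1.8 -1.3] turn -0.1 rows 1
```

Call:
move_arm([
  [1,0,-1.5,-1,0],
  [1,0,-1.5,-1,0],
  [1,6,-1.5,-1,0],
  [1,12,-1.5,-1,0],
  [1,16,-1.5,-1,0],
  [1,18,-1.5,-1,0],
  [1,18,-1.5,-1,0],
  [1,18,-1.5,-1,0],
])

```text
time: 9.08
position: [0.6529, 0.0763, 0.1099]
tool_rot: [-0.7, -0.102, 0.7, -0.102]
ft_force: [0.1, -0.0, -3.3]
grip_width: 0.0655
```

```bash
python3 go.py .6522 .0767 .109 -1.280; python3 -c "
from h import *
print(robot.get_obs()['ft_force'])"
```

```text
pos [0.6529 0.0763 0.1099] psi -1.2815 q6 1.228 w 0.0655 t 9.08 tilt [-0.  0. -1.]
shift [ 0.9 -0.6  0.6] turn -0.1 rows 1
[ 0.09113594 -0.00898952 -3.33088924]
```

Call:
move_arm([
  [1,2,0,0,0],
  [1,2,0,0,0],
  [-0.9,2,0,0,0],
  [-0.9,2,0,0,0],
  [-0.9,2,0,0,0],
  [-0.9,-30,0,0,0],
  [-0.9,-70,0,0,0],
  [-0.9,-100,0,0,0],
])

```text
time: 9.75
position: [0.6535, 0.0763, 0.2121]
tool_rot: [0.7, 0.102, -0.699, 0.102]
ft_force: [0.6, -0.7, 0.4]
grip_width: 0.0823
```

```bash
python3 look.py w6 .6522 .0767 .124
```

```text
pos [0.6535 0.0763 0.2121] psi -1.2816 q6 1.228 w 0.0823 t 9.75 tilt [ 0.001  0.    -1.   ]
shift [0. 0. 0.] turn 0 rows 0
px [278. 209.] xyyaw [0.6522 0.0767 0.    ] size [89.5 89.5] thr 177.0
```

View pics/w6.png

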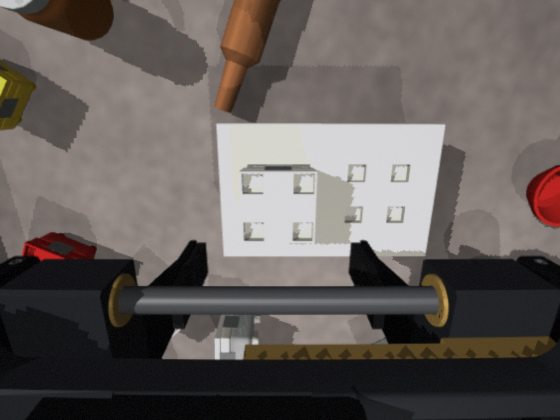

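```bash
cat > chk.py <<'E'
from go import *
import pickle,sys
# chk.py pkl x y yaw z : overlay of 4 pocket outlines and lid edges, at top z and z+.007
o,p=pickle.load(open(sys.argv[1]+'.pkl','rb')); x,y,yaw,z=map(float,sys.argv[2:6])
S=4; 
def ov(z):
    M=R.from_euler('z',yaw).as_matrix(); v=[]
    for cx,cy,h in [(0,0,.033)]+[(a*.022,b*.022,.009) for a in(-1,1) for b in(-1,1)]:
        q=np.array([[cx-h,cy-h,0],[cx+h,cy-h,0],[cx+h,cy+h,0],[cx-h,cy+h,0]])@M.T+[x,y,z]; v.append(proj(p,q,o))
    return v
A=ov(z); c=A[0].mean(0); u0,v0=(c-50).astype(int); u0=max(u0,0);v0=max(v0,0)
outs=[]
for zz in (z,z+.007):
    im=cv2.resize(p['image'][v0:v0+100,u0:u0+100],None,fx=S,fy=S,interpolation=cv2.INTER_CUBIC)
    for q in ov(zz): cv2.polylines(im,[np.round((q-[u0,v0]+.5)*S).astype(np.int32)],True,(255,0,0),1)
    outs.append(im)
save(np.hstack(outs),sys.argv[1]+'_chk')
E
python3 chk.py w6 .6522 .0767 .2905 .124
```

```text
(no output)
```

View pics/w6_chk.png

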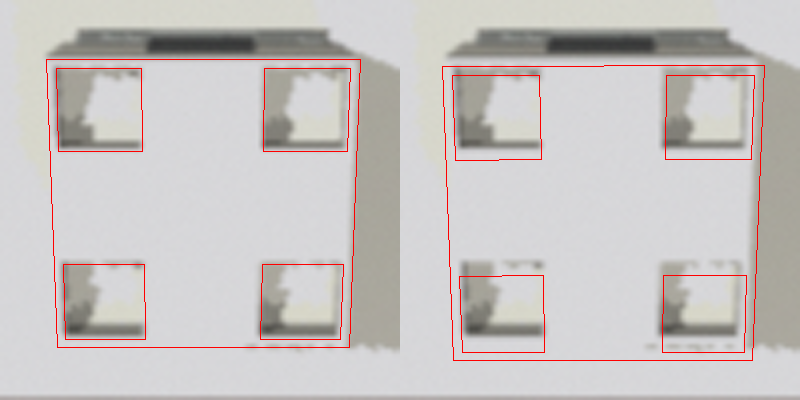

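```bash
python3 go.py .441 -.153 .17 .817
```

```text
pos [0.6576 0.0762 0.2195] psi -1.2814 q6 1.228 w 0.0826 t 9.8 tilt [ 0.015 -0.001 -1.   ]
shift [ 46.5 157.6 273.7] turn -120.2 rows 17
```

```bash
python3 go.py .441 -.153 .17 -.754
```

```text
pos [0.6576 0.0762 0.2195] psi -1.2814 q6 1.228 w 0.0826 t 9.8 tilt [ 0.015 -0.001 -1.   ]
shift [ 46.5 157.6 273.7] turn -30.2 rows 8
```

Call:
move_arm([
  [-1,0,18,33,-4],
  [-1,0,37,67,-8],
  [-1,5,56,100,-12],
  [-1,12,75,134,-16],
  [-1,20,95,168,-20],
  [-1,28,115,202,-25],
  [-1,36,136,236,-30],
  [-1,45,157,273,-30],
])

```text
time: 10.47
position: [0.4365, -0.1521, 0.1656]
tool_rot: [0.649, 0.28, -0.649, 0.282]
ft_force: [-0.0, -0.7, 0.8]
grip_width: 0.0872
```

Call:
move_arm([
  [-1,0,0,0,0],
  [-1,0,0,0,0],
  [-1,0,0,0,0],
  [-1,0,0,0,0],
])

```text
time: 10.8
position: [0.4384, -0.1504, 0.1659]
tool_rot: [0.65, 0.279, -0.649, 0.28]
ft_force: [0.4, 0.2, 0.3]
grip_width: 0.0869
```

```bash
python3 look.py w7 .441 -.153 .054
```

```text
pos [ 0.4384 -0.1504  0.1659] psi -0.7568 q6 0.184 w 0.0869 t 10.8 tilt [ 0.002 -0.001 -1.   ]
shift [0. 0. 0.] turn 0 rows 0
px [282. 200.] xyyaw [ 0.4405 -0.1536  0.814 ] size [65.7 66.2] thr 169.0
```

View pics/w7.png

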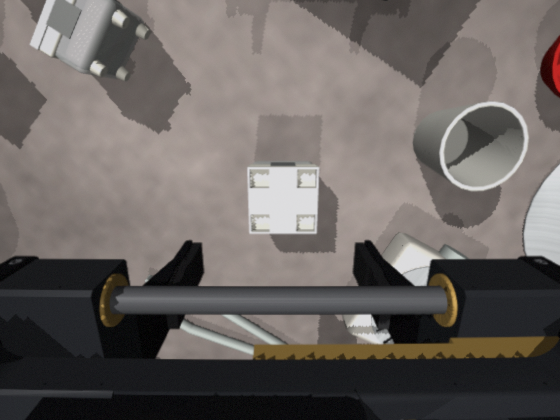

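```bash
python3 go.py .4405 -.1534 .038 -.757
```

```text
pos [ 0.4385 -0.1501  0.1659] psi -0.756 q6 0.184 w 0.0873 t 10.85 tilt [ 0.001 -0.001 -1.   ]
shift [127.9   3.5   1.1] turn 0.1 rows 4
```

Call:
move_arm([
  [-1,0,3.5,1,0],
  [-1,40,3.5,1,0],
  [-1,75,3.5,1,0],
  [-1,105,3.5,1,0],
  [-1,122,3.5,1,0],
  [-1,128,3.5,1,0],
  [-1,128,3.5,1,0],
  [-1,128,3.5,1,0],
])

```text
time: 11.52
position: [0.4399, -0.1538, 0.0378]
tool_rot: [0.65, 0.28, -0.649, 0.28]
ft_force: [0.0, -0.5, -0.3]
grip_width: 0.0869
```

```bash
python3 go.py .4405 -.1534 .038 -.757
```

```text
pos [ 0.4399 -0.1538  0.0378] psi -0.7568 q6 0.18 w 0.0869 t 11.52 tilt [ 0.001 -0.    -1.   ]
shift [-0.2  0.1 -0.7] turn 0.0 rows 1
```

Call:
move_arm([
  [0,0,0,-0.7,0],
  [1,0,0,-0.7,0],
  [1,0,0,-0.7,0],
  [1,0,0,-0.7,0],
  [1,0,0,-0.7,0],
  [1,0,0,-0.7,0],
], newtons=25)

```text
time: 12.02
position: [0.4404, -0.1539, 0.0384]
tool_rot: [0.65, 0.279, -0.649, 0.28]
ft_force: [1.2, 0.2, 6.6]
grip_width: 0.0656
```

```bash
python3 look.py w8 .4405 -.1534 .054; python3 edge.py w8 .054 218,209 340,209 278,207
```

```text
pos [ 0.4404 -0.1539  0.0384] psi -0.758 q6 0.181 w 0.0656 t 12.02 tilt [ 0.002 -0.001 -1.   ]
shift [0. 0. 0.] turn 0 rows 0
px [278. 265.] xyyaw [ 0.4492 -0.145   0.7791] size [51.9 66.1] thr 141.0
236 [123 124 126 129 135 138 138 134 143 156 160 150 190 208 176 169 196 219
 223 223 223 223 221 216 214 214 207 165]
278 [120 121 121 128 132 107  79  77  77  78 112 151 195 216 220 223 223 223
 223 223 223 223 222 223 223 223 223 223]
320 [129 127 126 125 128 137 140 137 147 162 161 153 196 209 173 162 166 199
 222 223 223 223 222 217 215 215 208 164]
(218, 209.0) [-15.7 -31.8 -32.9]
(340, 209.0) [-15.5  31.9 -32.9]
(278, 207.0) [-15.6  -0.5 -34. ]
```

Call:
move_arm([
  [1,-20,0,0,0],
  [1,-50,0,0,0],
  [1,-90,0,0,0],
  [1,-130,0,0,0],
  [1,-140,0,0,0],
  [1,-140,0,0,0],
])

```text
time: 12.57
position: [0.4412, -0.1543, 0.1805]
tool_rot: [0.651, 0.277, -0.648, 0.282]
ft_force: [-0.2, -0.7, -2.9]
grip_width: 0.0657
```

```bash
python3 go.py .6808 -.0191 .18 -1.280
```

```text
pos [ 0.4412 -0.1543  0.1805] psi -0.7579 q6 0.182 w 0.0657 t 12.57 tilt [ 0.006 -0.004 -1.   ]
shift [   1.5   81.  -262.9] turn 29.9 rows 7
```

Call:
move_arm([
  [1,0,10,-33,4],
  [1,0,20,-66,8],
  [1,0,31,-99,12],
  [1,0,41,-132,16],
  [1,0,52,-167,20],
  [1,0,63,-202,25],
  [1,0,73,-235,29],
  [1,0,81,-263,30],
])

```text
time: 13.23
position: [0.6794, -0.0163, 0.174]
tool_rot: [-0.698, -0.102, 0.701, -0.1]
ft_force: [-0.2, -0.5, -3.3]
grip_width: 0.0656
```

Call:
move_arm([
  [1,0,0,0,0],
  [1,0,0,0,0],
  [1,0,0,0,0],
  [1,0,0,0,0],
])

```text
time: 13.57
position: [0.677, -0.0185, 0.1757]
tool_rot: [-0.698, -0.102, 0.701, -0.101]
ft_force: [0.6, 0.2, -2.6]
grip_width: 0.0656
```

```bash
python3 go.py .6808 -.0191 .125 -1.280
```

```text
pos [ 0.677  -0.0185  0.1757] psi -1.2822 q6 1.091 w 0.0656 t 13.57 tilt [-0.005  0.001 -1.   ]
shift [50.6  1.8 -3.7] turn -0.1 rows 2
```

Call:
move_arm([
  [1,0,1.8,-3.7,0],
  [1,20,1.8,-3.7,0],
  [1,40,1.8,-3.7,0],
  [1,49,1.8,-3.7,0],
  [1,49,1.8,-3.7,0],
  [1,49,1.8,-3.7,0],
])

```text
time: 14.07
position: [0.6828, -0.0191, 0.1283]
tool_rot: [-0.699, -0.102, 0.7, -0.102]
ft_force: [-0.7, 0.8, -2.0]
grip_width: 0.0651
```

```bash
python3 go.py .6808 -.0191 .1085 -1.280
```

```text
pos [ 0.6828 -0.0191  0.1283] psi -1.2823 q6 1.091 w 0.0651 t 14.07 tilt [-0.001  0.    -1.   ]
shift [19.8 -0.6  1.9] turn -0.1 rows 1
```

Call:
move_arm([
  [1,0,-0.5,1,0],
  [1,0,-0.5,1,0],
  [1,6,-0.5,1,0],
  [1,12,-0.5,1,0],
  [1,17,-0.5,1,0],
  [1,20,-0.5,1,0],
  [1,20,-0.5,1,0],
  [1,20,-0.5,1,0],
])

```text
time: 14.73
position: [0.6816, -0.0183, 0.1087]
tool_rot: [-0.699, -0.102, 0.7, -0.102]
ft_force: [-2.3, 1.1, 1.4]
grip_width: 0.0658
```

```bash
python3 go.py .6808 -.0191 .1085 -1.280
```

```text
pos [ 0.6816 -0.0183  0.1087] psi -1.2814 q6 1.091 w 0.0658 t 14.73 tilt [-0.001  0.    -1.   ]
shift [0.2 0.5 1. ] turn -0.1 rows 1
```

Call:
move_arm([
  [1,0,0.5,0.5,0],
  [-0.85,0,0.5,0.5,0],
  [-0.85,0,0.5,0.5,0],
  [-0.85,0,0.5,0.5,0],
  [-0.85,-30,0,0,0],
  [-0.85,-70,0,0,0],
  [-0.85,-110,0,0,0],
  [-0.85,-110,0,0,0],
])

```text
time: 15.4
position: [0.6882, -0.0196, 0.2284]
tool_rot: [0.706, 0.1, -0.693, 0.104]
ft_force: [1.5, 0.3, 1.0]
grip_width: 0.0804
```

```bash
python3 look.py w9 .6808 -.0191 .124;python3 chk.py w9 .6808 -.0191 .2905 .124;  cp pics/w9_chk.png pics/w9_chkR.png; python3 chk.py w9 .6522 .0767 .2905 .124
```

```text
pos [ 0.6882 -0.0196  0.2284] psi -1.2815 q6 1.091 w 0.0804 t 15.4 tilt [ 0.019 -0.004 -1.   ]
shift [0. 0. 0.] turn 0 rows 0
px [275. 211.] xyyaw [ 0.675  -0.0229  0.1934] size [80.1 74.2] thr 186.0
```

View pics/w9_chkR.png

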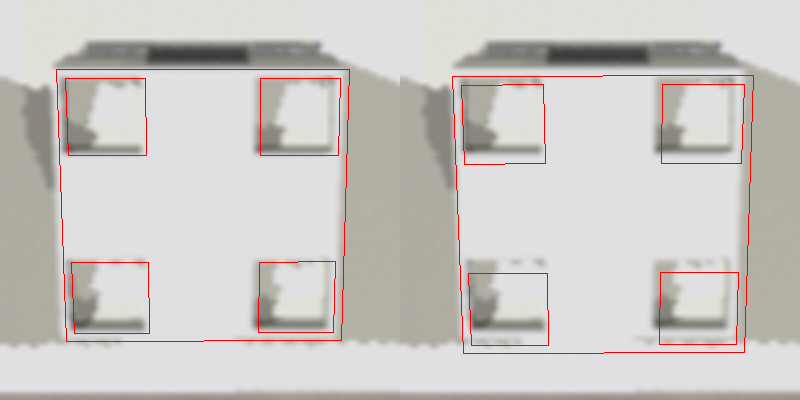

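View pics/w9_chk.png

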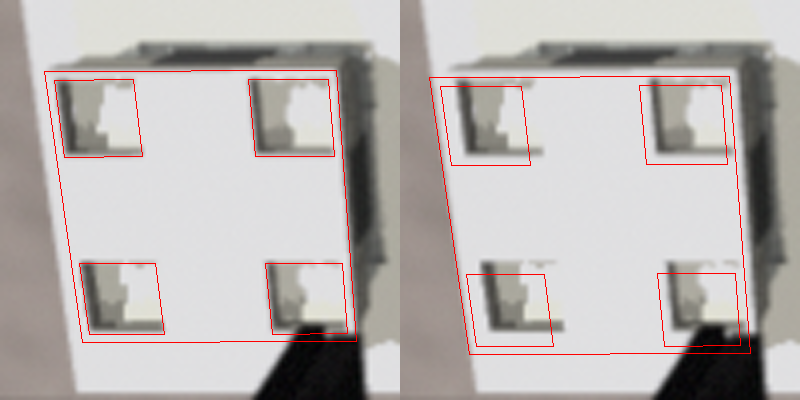

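Call:
move_arm([
  [-1,0,0,0,0],
])

```text
time: 15.53
position: [0.6828, -0.0187, 0.2199]
tool_rot: [0.701, 0.102, -0.699, 0.102]
ft_force: [0.1, 0.3, -0.3]
grip_width: 0.0828
```

```bash
python3 go.py .43 .187 .17 -.427
```

```text
pos [ 0.6828 -0.0187  0.2199] psi -1.2815 q6 1.091 w 0.0828 t 15.53 tilt [ 0.003 -0.001 -1.   ]
shift [  49.  -269.4  183.8] turn -49.0 rows 8
```

Call:
move_arm([
  [-1,0,-34,23,-6],
  [-1,0,-68,46,-12],
  [-1,0,-102,69,-18],
  [-1,5,-135,92,-25],
  [-1,15,-168,115,-31],
  [-1,25,-202,138,-37],
  [-1,35,-236,160,-43],
  [-1,48,-269,184,-49],
])

```text
time: 16.2
position: [0.4279, 0.1866, 0.1697]
tool_rot: [-0.593, -0.385, 0.594, -0.384]
ft_force: [0.2, 1.2, 0.4]
grip_width: 0.0871
```

Call:
move_arm([
  [-1,0,0,0,0],
  [-1,0,0,0,0],
  [-1,0,0,0,0],
  [-1,0,0,0,0],
])

```text
time: 16.53
position: [0.4318, 0.1854, 0.1709]
tool_rot: [0.595, 0.382, -0.594, 0.383]
ft_force: [-0.7, 0.3, -0.3]
grip_width: 0.0868
```

```bash
python3 look.py w10 .43 .187 .054; python3 go.py .43 .187 .17 -.427
```

```text
pos [0.4318 0.1854 0.1709] psi -0.4277 q6 0.595 w 0.0868 t 16.53 tilt [ 0.001 -0.    -1.   ]
shift [0. 0. 0.] turn 0 rows 0
px [276. 198.] xyyaw [0.4313 0.1869 1.0559] size [66.5 66.3] thr 181.0
pos [0.432  0.1852 0.171 ] psi -0.4281 q6 0.595 w 0.0871 t 16.58 tilt [ 0.001  0.    -1.   ]
shift [ 1.  -2.6 -0.8] turn -0.1 rows 1
```

View pics/w10.png

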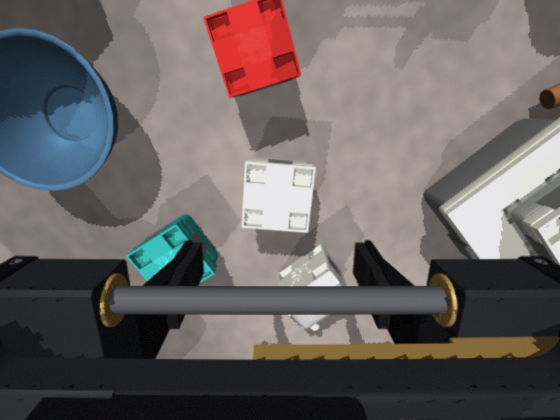

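```bash
python3 go.py .4313 .1868 .038 -.515
```

```text
pos [0.432  0.1852 0.171 ] psi -0.4281 q6 0.595 w 0.0871 t 16.58 tilt [ 0.001  0.    -1.   ]
shift [133.   -1.5  -1.1] turn 5.0 rows 4
```

Call:
move_arm([
  [-1,0,-1.5,-1,5],
  [-1,30,-1.5,-1,5],
  [-1,65,-1.5,-1,5],
  [-1,100,-1.5,-1,5],
  [-1,125,-1.5,-1,5],
  [-1,133,-1.5,-1,5],
  [-1,133,-1.5,-1,5],
  [-1,133,-1.5,-1,5],
])

```text
time: 17.25
position: [0.4306, 0.187, 0.0383]
tool_rot: [0.611, 0.356, -0.611, 0.356]
ft_force: [-0.7, 0.5, -0.3]
grip_width: 0.0869
```

```bash
python3 go.py .4313 .1868 .038 -.515
```

```text
pos [0.4306 0.187  0.0383] psi -0.5148 q6 0.686 w 0.0869 t 17.25 tilt [ 0.001  0.    -1.   ]
shift [ 0.3  0.7 -0.2] turn 0.0 rows 1
```

Call:
move_arm([
  [0,0,0.5,0,0],
  [1,0,0.5,0,0],
  [1,0,0.5,0,0],
  [1,0,0.5,0,0],
  [1,0,0.5,0,0],
  [1,0,0.5,0,0],
], newtons=25)

```text
time: 17.75
position: [0.431, 0.1872, 0.0391]
tool_rot: [0.612, 0.356, -0.61, 0.357]
ft_force: [0.4, -0.5, 6.5]
grip_width: 0.0658
```

```bash
python3 look.py w11 .4313 .1868 .054; python3 edge.py w11 .054 218,209 340,209 278,207
```

```text
pos [0.431  0.1872 0.0391] psi -0.5133 q6 0.685 w 0.0658 t 17.75 tilt [ 0.003  0.    -1.   ]
shift [0. 0. 0.] turn 0 rows 0
px [279. 265.] xyyaw [0.428  0.203  1.0675] size [51.6 85.3] thr 154.0
236 [156 157 156 154 155 159 162 152 159 169 188 174 190 224 194 141 136 157
 219 227 227 227 227 227 227 227 226 199]
278 [139 139 140 144 152 145 102  90  89  89 105 158 190 225 227 227 228 229
 234 234 235 234 234 234 235 235 234 234]
320 [135 136 136 137 142 152 160 158 164 178 192 174 196 226 205 179 177 179
 193 219 234 234 234 231 229 228 228 195]
(218, 209.0) [-14.9 -31.8 -32.8]
(340, 209.0) [-14.8  32.3 -32.7]
(278, 207.0) [-14.9  -0.3 -33.9]
```

Call:
move_arm([
  [1,-20,0,0,0],
  [1,-55,0,0,0],
  [1,-95,0,0,0],
  [1,-135,0,0,0],
  [1,-170,0,0,0],
  [1,-180,0,0,0],
  [1,-180,0,0,0],
])

```text
time: 18.38
position: [0.4315, 0.1876, 0.2212]
tool_rot: [0.613, 0.356, -0.608, 0.358]
ft_force: [0.7, -0.2, -2.6]
grip_width: 0.0653
```

```bash
python3 go.py .6522 .0767 .22 -1.280
```

```text
pos [0.4315 0.1876 0.2212] psi -0.5133 q6 0.685 w 0.0653 t 18.38 tilt [ 0.007  0.001 -1.   ]
shift [  2.7 246.7 -11.7] turn 43.9 rows 7
```

Call:
move_arm([
  [1,0,31,-2,5],
  [1,0,63,-3,11],
  [1,0,94,-5,17],
  [1,0,125,-6,23],
  [1,0,157,-8,29],
  [1,0,189,-9,35],
  [1,0,220,-11,41],
  [1,0,247,-12,44],
])

```text
time: 19.05
position: [0.651, 0.0751, 0.2148]
tool_rot: [-0.698, -0.1, 0.702, -0.1]
ft_force: [0.3, 0.4, -2.2]
grip_width: 0.0655
```

Call:
move_arm([
  [1,0,0,0,0],
  [1,0,0,0,0],
  [1,0,0,0,0],
  [1,0,0,0,0],
])

```text
time: 19.38
position: [0.6487, 0.0769, 0.2164]
tool_rot: [-0.698, -0.103, 0.701, -0.102]
ft_force: [-0.7, 0.7, -1.9]
grip_width: 0.0653
```

```bash
python3 go.py .6522 .0767 .172 -1.280
```

```text
pos [0.6487 0.0769 0.2164] psi -1.2805 q6 1.228 w 0.0653 t 19.38 tilt [-0.004  0.    -1.   ]
shift [44.4  1.3 -3.4] turn -0.0 rows 2
```

Call:
move_arm([
  [1,0,1,-2,0],
  [1,20,1,-2,0],
  [1,38,1,-2,0],
  [1,43,1,-2,0],
  [1,43,1,-2,0],
  [1,43,1,-2,0],
  [1,43,1,-2,0],
])

```text
time: 19.97
position: [0.654, 0.076, 0.1764]
tool_rot: [0.701, 0.102, -0.699, 0.102]
ft_force: [0.4, -0.6, -2.8]
grip_width: 0.0659
```

```bash
python3 go.py .6522 .0767 .156 -1.280
```

```text
pos [0.654  0.076  0.1764] psi -1.2812 q6 1.227 w 0.0659 t 19.97 tilt [ 0.002 -0.    -1.   ]
shift [20.4 -1.2  1.5] turn -0.1 rows 1
```

Call:
move_arm([
  [1,0,-1,1,0],
  [1,0,-1,1,0],
  [1,6,-1,1,0],
  [1,12,-1,1,0],
  [1,16,-1,1,0],
  [1,19,-1,1,0],
  [1,20,-1,1,0],
  [1,20,-1,1,0],
])

```text
time: 20.63
position: [0.6516, 0.0765, 0.1562]
tool_rot: [-0.7, -0.102, 0.7, -0.102]
ft_force: [-2.6, 0.4, 5.0]
grip_width: 0.0658
```

```bash
python3 go.py .6522 .0767 .156 -1.280
```

```text
pos [0.6516 0.0765 0.1562] psi -1.2814 q6 1.228 w 0.0658 t 20.63 tilt [-0.001 -0.    -1.   ]
shift [ 0.2 -0.  -0.7] turn -0.1 rows 1
```

Seated with about 8 N of contact; release and check.

Call:
move_arm([
  [1,-0.5,0,0,0],
  [-0.85,-0.5,0,0,0],
  [-0.85,-0.5,0,0,0],
  [-0.85,-0.5,0,0,0],
  [-0.85,-30,0,0,0],
  [-0.85,-70,0,0,0],
  [-0.85,-100,0,0,0],
  [-0.85,-100,0,0,0],
])

```text
time: 21.3
position: [0.6568, 0.0763, 0.2629]
tool_rot: [0.705, 0.101, -0.694, 0.103]
ft_force: [0.3, -0.4, 0.8]
grip_width: 0.0804
```

Call:
move_arm([
  [-1,0,0,0,0],
  [-1,0,0,0,0],
  [-1,0,0,0,0],
])

```text
time: 21.55
position: [0.6507, 0.0765, 0.2531]
tool_rot: [-0.698, -0.102, 0.701, -0.102]
ft_force: [-0.5, 0.3, 0.5]
grip_width: 0.0862
```

```bash
python3 look.py w12 .6522 .0767 .171;python3 chk.py w12 .6522 .0767 .2905 .171; cp pics/w12_chk.png pics/w12_chkL.png; python3 chk.py w12  .6808 -.0191 .2905 .124
```

```text
pos [0.6507 0.0765 0.2531] psi -1.2816 q6 1.228 w 0.0862 t 21.55 tilt [-0.004  0.    -1.   ]
shift [0. 0. 0.] turn 0 rows 0
px [279. 207.] xyyaw [0.6576 0.0809 0.0615] size [83.6 81.9] thr 177.0
```

View pics/w12_chkL.png

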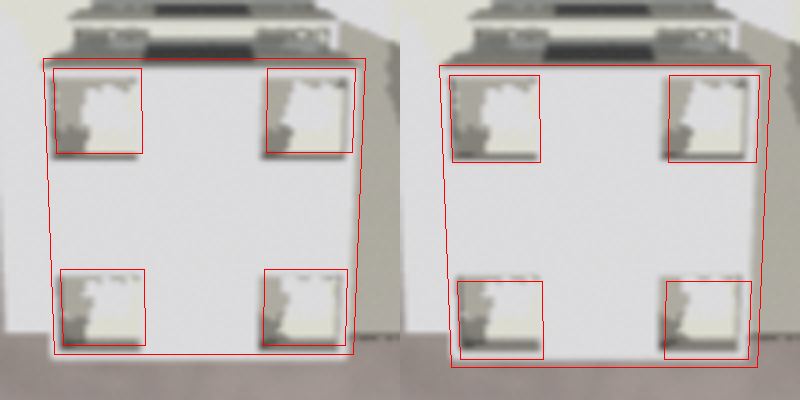

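View pics/w12_chk.png

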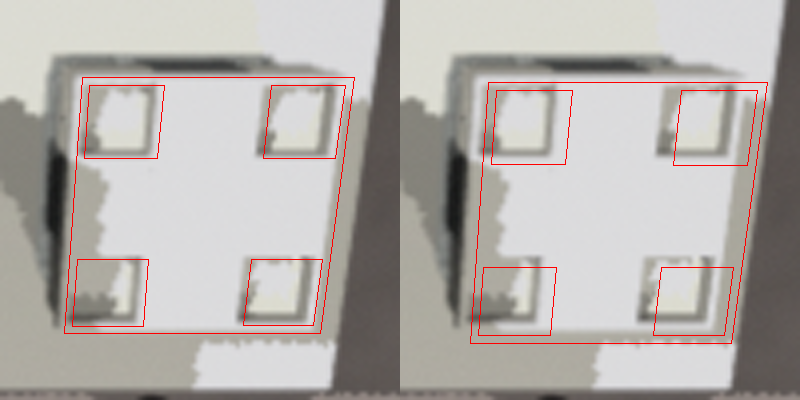

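```bash
python3 go.py .42 .07 .18 .30
```

```text
pos [0.6507 0.0765 0.2529] psi -1.2816 q6 1.228 w 0.0868 t 21.6 tilt [-0.004  0.    -1.   ]
shift [ 73.9 -59.5 222.7] turn -90.6 rows 13
```

Call:
move_arm([
  [-1,0,-4,18,-7],
  [-1,0,-9,35,-14],
  [-1,0,-14,52,-21],
  [-1,0,-19,70,-28],
  [-1,0,-24,88,-35],
  [-1,0,-28,106,-42],
  [-1,5,-33,124,-49],
  [-1,12,-38,142,-56],
])

```text
time: 22.27
position: [0.5038, 0.0724, 0.2422]
tool_rot: [-0.568, -0.42, 0.569, -0.42]
ft_force: [0.1, -0.4, -0.0]
grip_width: 0.0871
```

```bash
python3 go.py .42 .07 .18 .30
```

```text
pos [0.5038 0.0724 0.2422] psi -0.2981 q6 0.221 w 0.0871 t 22.27 tilt [-0.001  0.    -1.   ]
shift [ 62.3 -79.3  26.9] turn -34.3 rows 5
```

Call:
move_arm([
  [-1,10,-16,5,-7],
  [-1,22,-32,10,-14],
  [-1,35,-48,16,-21],
  [-1,48,-64,21,-28],
  [-1,60,-79,27,-34],
  [-1,60,-79,27,-34],
  [-1,60,-79,27,-34],
  [-1,60,-79,27,-34],
])

```text
time: 22.93
position: [0.4232, 0.0701, 0.1833]
tool_rot: [0.424, 0.566, -0.423, 0.567]
ft_force: [0.2, 0.5, 1.5]
grip_width: 0.0868
```

```bash
python3 look.py w13 .42 .07 .066
```

```text
pos [0.4232 0.0701 0.1833] psi 0.2867 q6 -0.384 w 0.0868 t 22.93 tilt [ 0.002 -0.    -1.   ]
shift [0. 0. 0.] turn 0 rows 0
px [274. 198.] xyyaw [0.4212 0.0744 0.2337] size [66.  45.7] thr 168.0
```

View pics/w13.png

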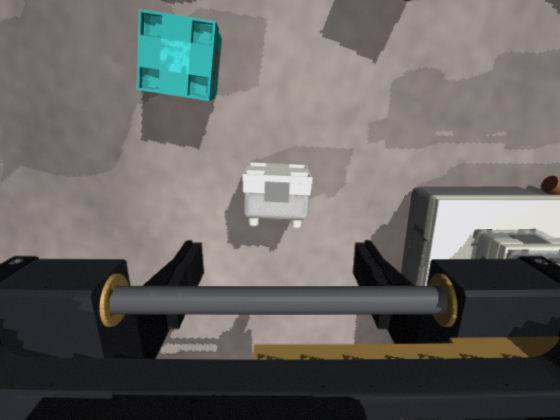

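View pics/w13_lid.png

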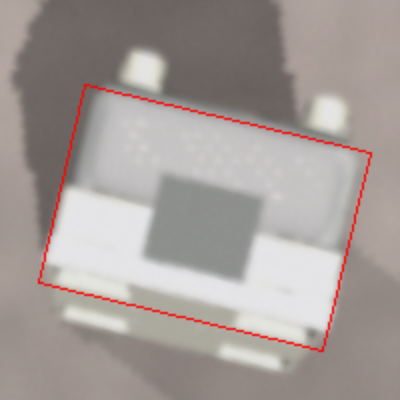

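```bash
python3 go.py .4177 .089 .039 .234
```

```text
pos [0.4237 0.0701 0.1836] psi 0.2873 q6 -0.385 w 0.0871 t 22.98 tilt [ 0.003 -0.    -1.   ]
shift [144.6  -0.7 -20. ] turn 3.1 rows 4
```

Call:
move_arm([
  [-1,0,0,-18,3],
  [-1,0,0,-18,3],
  [-1,30,0,-18,3],
  [-1,50,0,-18,3],
  [-1,60,0,-18,3],
  [-1,60,0,-18,3],
  [-1,60,0,-18,3],
])

```text
time: 23.57
position: [0.4174, 0.0873, 0.1231]
tool_rot: [0.437, 0.555, -0.437, 0.556]
ft_force: [-0.8, -0.3, -0.0]
grip_width: 0.0871
```

```bash
python3 go.py .4177 .089 .039 .234
```

```text
pos [0.4174 0.0873 0.1231] psi 0.237 q6 -0.294 w 0.0871 t 23.57 tilt [ 0. -0. -1.]
shift [84.1  0.7 -1.6] turn 0.2 rows 3
```

Call:
move_arm([
  [-1,30,0.7,-1.5,0],
  [-1,60,0.7,-1.5,0],
  [-1,78,0.7,-1.5,0],
  [-1,84,0.7,-1.5,0],
  [-1,84,0.7,-1.5,0],
  [-1,84,0.7,-1.5,0],
])

```text
time: 24.07
position: [0.4178, 0.0891, 0.0398]
tool_rot: [0.438, 0.555, -0.437, 0.556]
ft_force: [0.7, 0.2, 0.1]
grip_width: 0.087
```

```bash
python3 look.py w14 .4212 .0744 .066;  python3 go.py .4177 .089 .039 .234
```

```text
pos [0.4178 0.0891 0.0398] psi 0.2369 q6 -0.29 w 0.087 t 24.07 tilt [ 0.002 -0.    -1.   ]
shift [0. 0. 0.] turn 0 rows 0
px [277. 300.] xyyaw [0.4172 0.0978 0.    ] size [42.7 81.4] thr 118.0
pos [0.418  0.0891 0.0402] psi 0.237 q6 -0.29 w 0.0868 t 24.12 tilt [ 0.003 -0.    -1.   ]
shift [ 1.2 -0.3  0. ] turn 0.2 rows 1
```

View pics/w14.png

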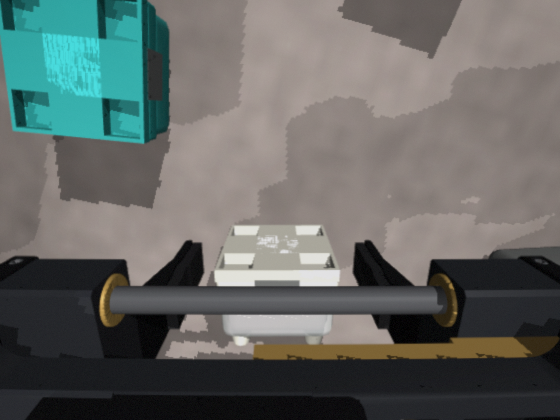

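Call:
move_arm([
  [0,1,0,0,0],
  [1,1,0,0,0],
  [1,1,0,0,0],
  [1,1,0,0,0],
  [1,1,0,0,0],
  [1,1,0,0,0],
  [1,1,0,0,0],
], newtons=4)

```text
time: 24.7
position: [0.417, 0.0892, 0.0385]
tool_rot: [0.438, 0.555, -0.437, 0.556]
ft_force: [0.1, 0.2, 5.1]
grip_width: 0.0663
```

Call:
move_arm([
  [1,-4,0,3,0],
  [1,-8,0,7,0],
  [1,-12,0,14,0],
  [1,-15,0,21,0],
  [1,-18,0,28,0],
  [1,-18,0,28,0],
])

```text
time: 25.2
position: [0.4246, 0.0605, 0.0566]
tool_rot: [0.438, 0.554, -0.438, 0.556]
ft_force: [0.5, 0.6, -1.4]
grip_width: 0.0656
```

Run:
```python
from go import *
plan(*cur()[0]['position'])
p=robot.camera('wrist'); save(p['image'],'w15'); s=robot.camera('side')
save(cv2.resize(s['image'][140:290,190:390],None,fx=4,fy=4,interpolation=cv2.INTER_CUBIC),'s15')
```

```text
pos [0.4246 0.0605 0.0566] psi 0.2351 q6 -0.355 w 0.0656 t 25.2 tilt [ 0.002 -0.    -1.   ]
shift [0. 0. 0.] turn 0 rows 0
```

View pics/w15.png

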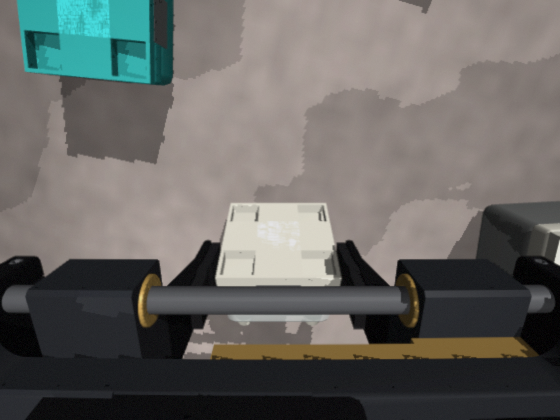

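View pics/s15.png

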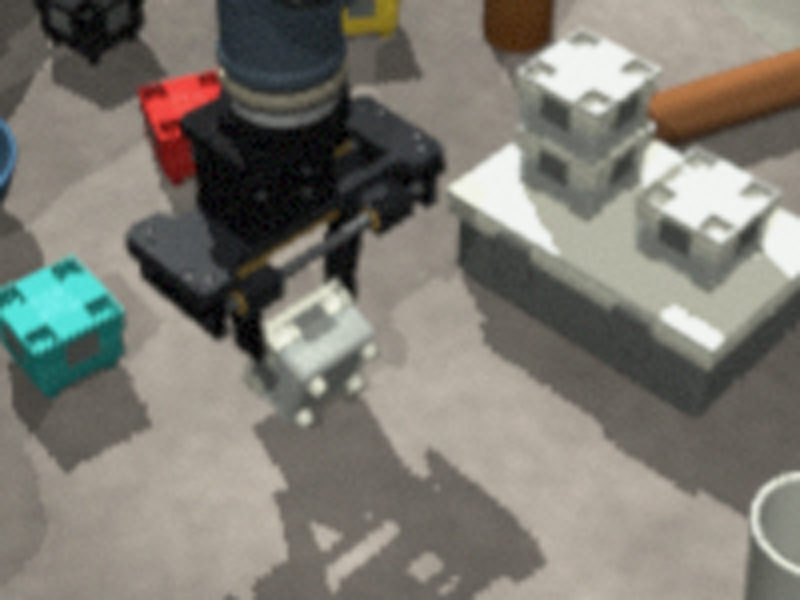

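Call:
move_arm([
  [1,-3,0,7,0],
  [1,-4,0,14,0],
  [1,-4,0,21,0],
  [1,-4,0,28,0],
  [1,-3,0,34,0],
  [1,-1,0,41,0],
  [1,2,0,47,0],
  [1,2,0,47,0],
])

```text
time: 25.97
position: [0.4348, 0.015, 0.0535]
tool_rot: [0.438, 0.555, -0.438, 0.555]
ft_force: [-0.2, -0.2, -1.5]
grip_width: 0.066
```

Run:
```python
from go import *
plan(*cur()[0]['position']); print(robot.get_obs()['ft_force'])
p=robot.camera('wrist'); save(p['image'],'w16'); s=robot.camera('side')
save(cv2.resize(s['image'][140:290,190:390],None,fx=4,fy=4,interpolation=cv2.INTER_CUBIC),'s16')
```

```text
pos [0.4348 0.015  0.0535] psi 0.2355 q6 -0.459 w 0.066 t 25.97 tilt [ 0. -0. -1.]
shift [0. 0. 0.] turn 0 rows 0
[-0.1555276  -0.18978047 -1.49986033]
```

View pics/w16.png

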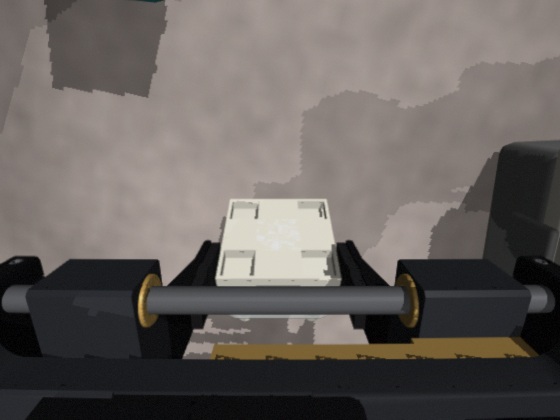

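View pics/s16.png

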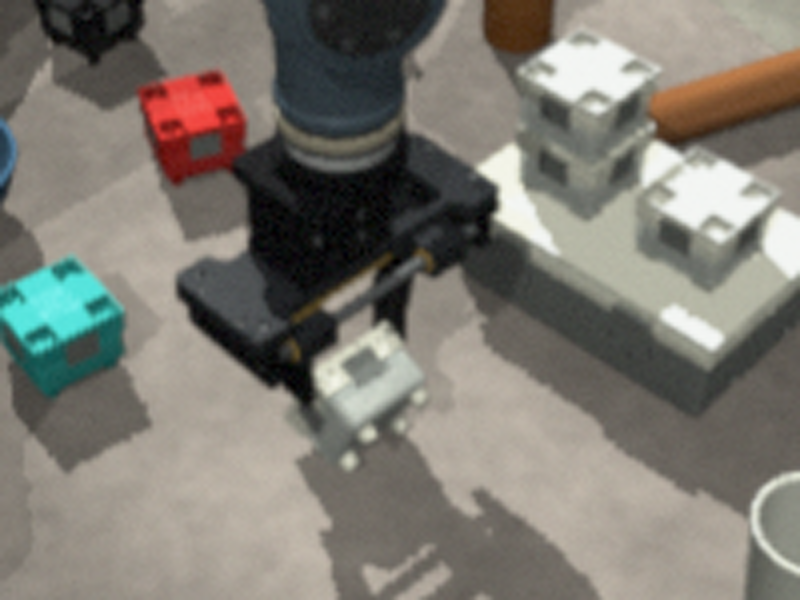

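Call:
move_arm([
  [1,3,0,0,0],
  [1,2,0,5,0],
  [1,0,0,11,0],
  [1,-0.5,0,20,0],
  [1,0.5,0,29,0],
  [1,3,0,38,0],
  [1,6,0,47,0],
  [1,6,0,47,0],
], newtons=3)

```text
time: 26.73
position: [0.4466, -0.0316, 0.0479]
tool_rot: [0.438, 0.554, -0.438, 0.556]
ft_force: [0.8, -0.3, -0.2]
grip_width: 0.0663
```

Run:
```python
from go import *
plan(*cur()[0]['position']); print(robot.get_obs()['ft_force'])
p=robot.camera('wrist'); save(p['image'],'w17'); s=robot.camera('side')
save(cv2.resize(s['image'][170:320,190:390],None,fx=4,fy=4,interpolation=cv2.INTER_CUBIC),'s17')
```

```text
pos [ 0.4466 -0.0316  0.0479] psi 0.2348 q6 -0.555 w 0.0663 t 26.73 tilt [ 0.002 -0.001 -1.   ]
shift [0. 0. 0.] turn 0 rows 0
[ 0.75382606 -0.2726776  -0.16235207]
```

View pics/w17.png

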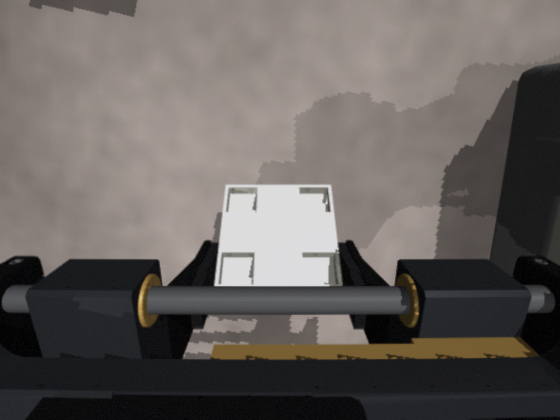

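View pics/s17.png

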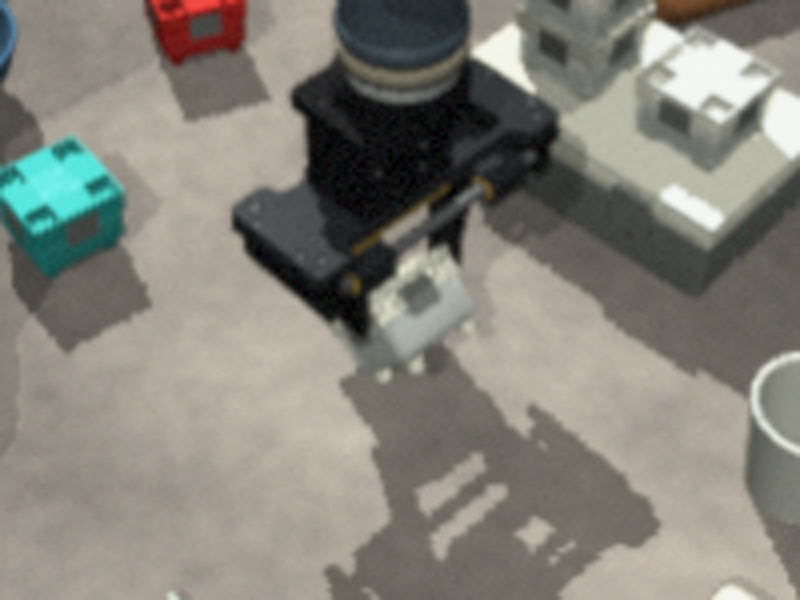

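Call:
move_arm([
  [1,0,0,6,0],
  [1,0,0,12,0],
  [1,1,0,18,0],
  [1,2,0,25,0],
  [0.3,3,0,28,0],
  [-1,3,0,28,0],
  [-1,3,0,28,0],
  [-1,3,0,28,0],
])

```text
time: 27.5
position: [0.4516, -0.0565, 0.045]
tool_rot: [0.437, 0.556, -0.437, 0.555]
ft_force: [-0.0, 0.0, -0.2]
grip_width: 0.0787
```

Run:
```python
from go import *
plan(*cur()[0]['position']); print(robot.get_obs()['ft_force'])
p=robot.camera('wrist'); save(p['image'],'w18'); s=robot.camera('side')
save(cv2.resize(s['image'][170:320,190:390],None,fx=4,fy=4,interpolation=cv2.INTER_CUBIC),'s18')
```

```text
pos [ 0.4516 -0.0565  0.045 ] psi 0.2368 q6 -0.608 w 0.0787 t 27.5 tilt [-0.001  0.    -1.   ]
shift [0. 0. 0.] turn 0 rows 0
[-0.01109985  0.04610411 -0.18890464]
```

View pics/w18.png

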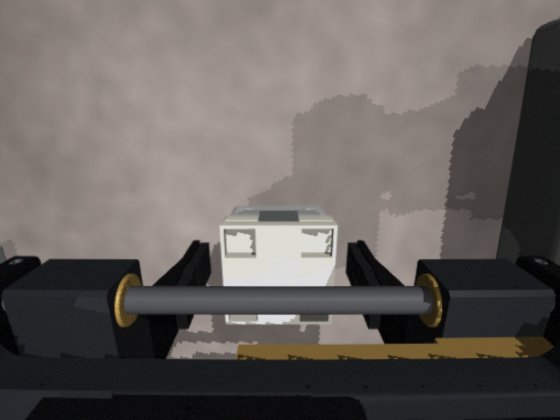

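View pics/s18.png

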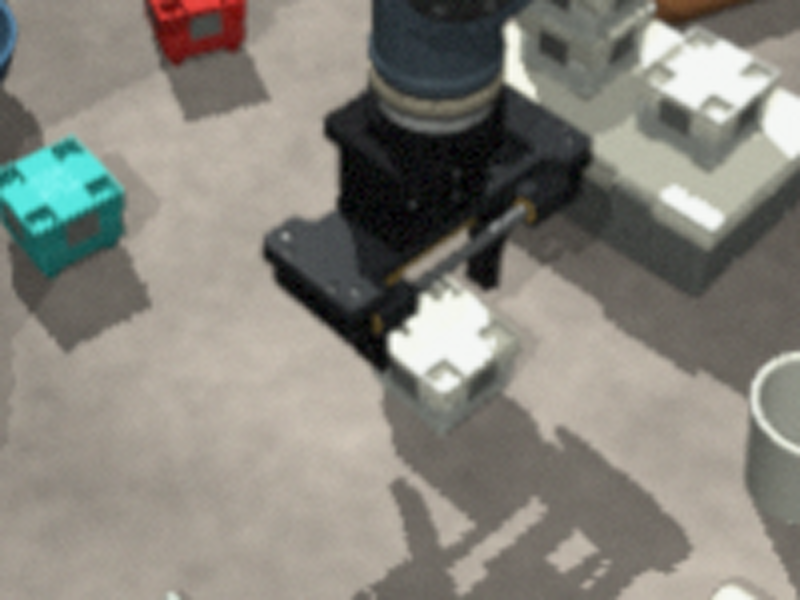

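```bash
python3 look.py w19 .4516 -.0565 .054; python3 edge.py w19 .054 222,223 336,223 278,222
```

```text
pos [ 0.4517 -0.0564  0.0451] psi 0.2372 q6 -0.608 w 0.0835 t 27.6 tilt [-0.  0. -1.]
shift [0. 0. 0.] turn 0 rows 0
px [277. 260.] xyyaw [ 0.4517 -0.0538  0.2368] size [65.8 38.7] thr 156.0
236 [145 145 146 146 146 146 146 146 145 145 144 132 131 137 136 138 148 160
 160 148 174 201 152 126 144 177 207 209]
278 [121 120 120 120 120 120 118 118 118 118 124 132 128  89  77  78  77  78
 104 144 174 208 210 210 211 211 210 211]
320 [120 120 121 121 121 121 121 121 121 121 122 129 135 138 139 142 146 155
 159 149 175 204 155 132 186 212 213 213]
(222, 223.0) [ -8.9 -30.4 -22.6]
(336, 223.0) [ -9.   32.5 -22.6]
(278, 222.0) [ -8.9   0.5 -23.2]
```

Call:
move_arm([
  [-1,0,1,4,0],
  [-1,2,1,8,0],
  [-1,5,1,11,0],
  [-1,7,1,11,0],
  [-1,7,1,11,0],
  [-1,7,1,11,0],
])

```text
time: 28.15
position: [0.4551, -0.0671, 0.0378]
tool_rot: [0.437, 0.556, -0.438, 0.555]
ft_force: [0.9, 1.0, 0.5]
grip_width: 0.0869
```

```bash
python3 look.py w20 .4516 -.0565 .054; python3 edge.py w20 .054 218,209 340,209 278,207
```

```text
pos [ 0.4551 -0.0671  0.0378] psi 0.2366 q6 -0.627 w 0.0869 t 28.15 tilt [-0.001  0.    -1.   ]
shift [0. 0. 0.] turn 0 rows 0
px [275. 248.] xyyaw [ 0.4526 -0.057   0.2355] size [65.8 45.3] thr 155.0
236 [143 143 142 141 137 140 141 128 132 146 159 155 152 192 193 136 123 172
 205 206 207 207 207 207 206 207 206 197]
278 [117 117 117 119 127 129  96  76  76  76  80 124 152 193 208 207 208 208
 207 207 207 207 207 208 207 208 208 207]
320 [119 118 119 119 124 132 136 137 139 144 156 155 153 195 194 134 127 176
 208 210 210 210 210 210 210 210 209 197]
(218, 209.0) [-16.2 -30.7 -33.1]
(340, 209.0) [-16.2  32.7 -33.2]
(278, 207.0) [-16.2   0.5 -34.2]
```

View pics/w20.png

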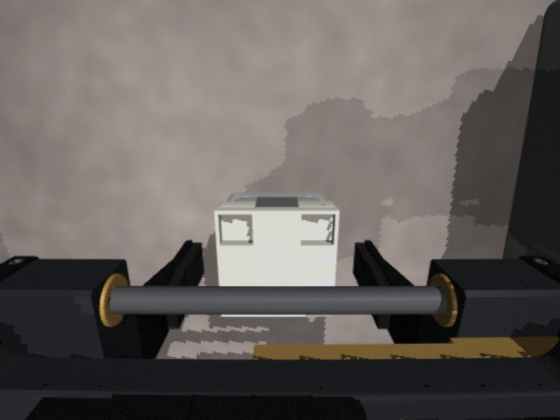

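Call:
move_arm([
  [0,0,1,0,0],
  [1,0,1,0,0],
  [1,0,1,0,0],
  [1,0,1,0,0],
  [1,0,1,0,0],
  [1,0,1,0,0],
], newtons=25)

```text
time: 28.7
position: [0.456, -0.0667, 0.0381]
tool_rot: [0.437, 0.556, -0.437, 0.555]
ft_force: [-0.5, -0.3, 1.2]
grip_width: 0.0654
```

Call:
move_arm([
  [1,-20,0,0,0],
  [1,-55,0,0,0],
  [1,-95,0,0,0],
  [1,-135,0,0,0],
  [1,-170,0,0,0],
  [1,-180,0,0,0],
  [1,-180,0,0,0],
])

```text
time: 29.28
position: [0.4585, -0.0676, 0.2212]
tool_rot: [0.438, 0.553, -0.437, 0.558]
ft_force: [0.3, 0.3, -2.4]
grip_width: 0.0655
```

```bash
python3 go.py .6808 -.0191 .22 .2905; python3 look.py w21 .4516 -.0565 .22
```

```text
pos [ 0.4585 -0.0676  0.2212] psi 0.2371 q6 -0.625 w 0.0655 t 29.28 tilt [ 0.008 -0.003 -1.   ]
shift [  2.8 227.5   5.1] turn -3.1 rows 6
pos [ 0.4585 -0.0676  0.2212] psi 0.2371 q6 -0.625 w 0.0655 t 29.28 tilt [ 0.008 -0.003 -1.   ]
shift [0. 0. 0.] turn 0 rows 0
px [270. 233.] xyyaw [ 0.4516 -0.0547  0.    ] size [86.  89.6] thr 124.0
```

View pics/w21.png

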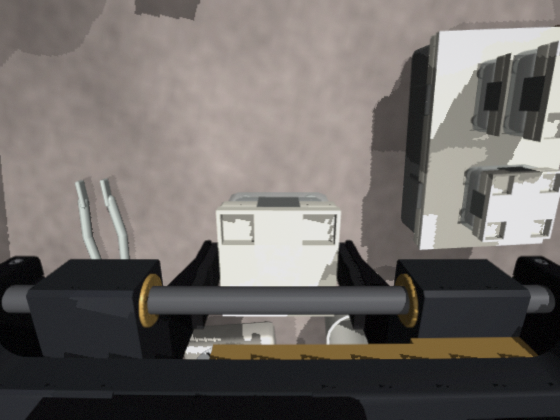

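Call:
move_arm([
  [1,0,30,1,0],
  [1,0,62,2,-1],
  [1,0,95,3,-2],
  [1,0,130,3,-3],
  [1,0,165,4,-3],
  [1,0,195,4,-3],
  [1,0,217,5,-3],
  [1,0,227,5,-3],
])

```text
time: 30.0
position: [0.6799, -0.0176, 0.2138]
tool_rot: [0.422, 0.568, -0.423, 0.566]
ft_force: [-0.2, 0.2, -2.2]
grip_width: 0.0652
```

Call:
move_arm([
  [1,0,0,0,0],
  [1,0,0,0,0],
  [1,0,0,0,0],
  [1,0,0,0,0],
  [1,0,0,0,0],
])

```text
time: 30.42
position: [0.6771, -0.0187, 0.2178]
tool_rot: [0.423, 0.567, -0.423, 0.566]
ft_force: [-1.0, 0.2, -2.0]
grip_width: 0.0653
```

```bash
python3 go.py .6808 -.0191 .172 .2905
```

```text
pos [ 0.6771 -0.0187  0.2178] psi 0.2887 q6 -0.481 w 0.0653 t 30.42 tilt [-0.001  0.    -1.   ]
shift [45.8  3.5  1.5] turn -0.1 rows 2
```

Call:
move_arm([
  [1,0,3,1,0],
  [1,20,3,1,0],
  [1,38,3,1,0],
  [1,45,3,1,0],
  [1,45,3,1,0],
  [1,45,3,1,0],
  [1,45,3,1,0],
])

```text
time: 31.0
position: [0.6823, -0.0188, 0.1743]
tool_rot: [0.423, 0.566, -0.422, 0.568]
ft_force: [-0.2, -0.2, -1.2]
grip_width: 0.0653
```

```bash
python3 go.py .6808 -.0191 .155 .2905
```

```text
pos [ 0.6823 -0.0188  0.1743] psi 0.2891 q6 -0.48 w 0.0653 t 31.0 tilt [ 0.002 -0.    -1.   ]
shift [19.3 -1.6 -0.2] turn -0.1 rows 1
```

Call:
move_arm([
  [1,0,-1.2,-0.5,0],
  [1,0,-1.2,-0.5,0],
  [1,6,-1.2,-0.5,0],
  [1,12,-1.2,-0.5,0],
  [1,16,-1.2,-0.5,0],
  [1,18.5,-1.2,-0.5,0],
  [1,19,-1.2,-0.5,0],
  [1,19,-1.2,-0.5,0],
])

```text
time: 31.67
position: [0.6796, -0.0183, 0.1551]
tool_rot: [0.422, 0.567, -0.423, 0.567]
ft_force: [-2.0, 0.3, 5.4]
grip_width: 0.0656
```

```bash
python3 go.py .6808 -.0191 .155 .2905
```

```text
pos [ 0.6796 -0.0183  0.1551] psi 0.2895 q6 -0.48 w 0.0656 t 31.67 tilt [-0.001  0.    -1.   ]
shift [0.1 1.  1.1] turn -0.1 rows 1
```

Call:
move_arm([
  [1,-0.5,0.5,0.5,0],
  [-0.9,-0.5,0.5,0.5,0],
  [-0.9,-0.5,0.5,0.5,0],
  [-0.9,-0.5,0.5,0.5,0],
  [-0.9,-0.5,0.5,0.5,0],
  [-0.9,-30,0.5,0.5,0],
  [-0.9,-70,0.5,0.5,0],
  [-0.9,-110,0.5,0.5,0],
])

```text
time: 32.33
position: [0.6798, -0.0187, 0.2634]
tool_rot: [0.422, 0.568, -0.423, 0.566]
ft_force: [1.5, -0.9, -0.7]
grip_width: 0.0822
```

Call:
move_arm([
  [-1,0,0,0,0],
  [-1,0,0,0,0],
  [-1,0,0,0,0],
  [-1,0,0,0,0],
  [-1,0,0,0,0],
])

```text
time: 32.75
position: [0.6796, -0.0186, 0.2618]
tool_rot: [0.422, 0.568, -0.423, 0.566]
ft_force: [-0.7, 0.1, 0.7]
grip_width: 0.0866
```

```bash
python3 look.py w22 .6808 -.0191 .171;python3 chk.py w22 .6808 -.0191 .2905 .171; cp pics/w22_chk.png pics/w22_chkR.png; python3 chk.py w22 .6522 .0767 .2905 .171
python3 - <<'E'
from h import *
s=robot.camera('side'); save(cv2.resize(s['image'][140:270,270:430],None,fx=4.5,fy=4.5,interpolation=cv2.INTER_CUBIC),'s22')
E
```

```text
pos [ 0.6796 -0.0186  0.2618] psi 0.2892 q6 -0.481 w 0.0866 t 32.75 tilt [-0.004  0.001 -1.   ]
shift [0. 0. 0.] turn 0 rows 0
px [279. 208.] xyyaw [ 0.6883 -0.0137  0.2915] size [84.6 71. ] thr 173.0
```

View pics/w22_chkR.png

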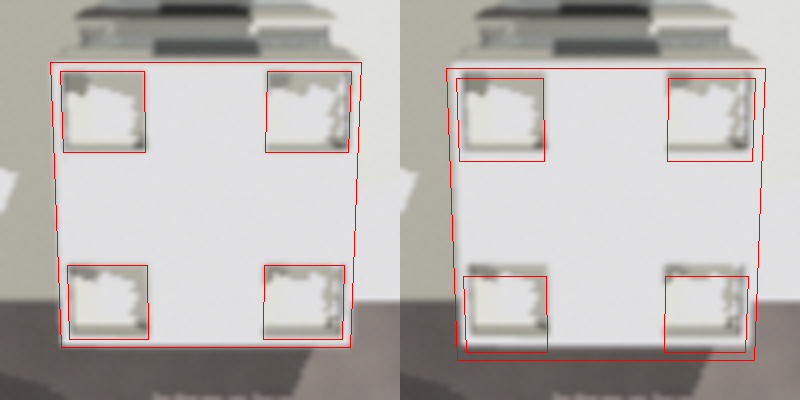

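View pics/w22_chk.png

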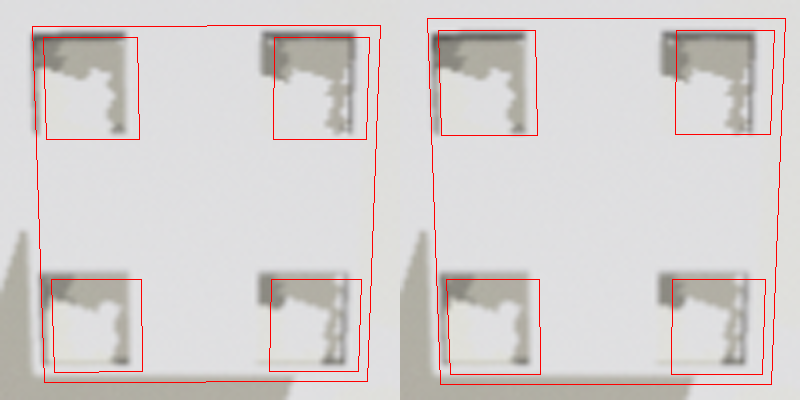

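View pics/s22.png

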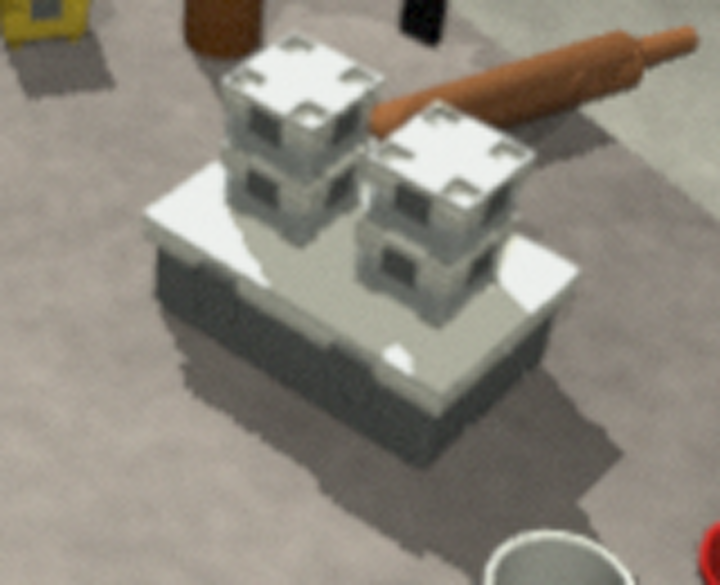

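Run:
```python
from h import *
for n in ['scene','side']:
    p=robot.camera(n); save(p['image'],n+'23')
    rs=robot.regions_of(p,'tub1')
    for r in rs:
        c=np.argwhere(r['pixels']).mean(0)[::-1]; print(n,round(r['p'],2),c.round(),np.median(p['image'][r['pixels']],0))
```

```text
scene 0.93 [416. 227.] [183. 168.  97.]
scene 0.85 [360. 186.] [161.5  76.   73. ]
scene 0.76 [412. 173.] [77. 71. 68.]
scene 0.71 [275. 264.] [150. 149. 144.]
scene 0.71 [300. 159.] [ 82. 147. 144.]
scene 0.68 [308. 231.] [201. 201. 198.]
scene 0.58 [305. 245.] [153. 153. 146.]
side 0.95 [212. 142.] [38. 38. 37.]
side 0.83 [364. 200.] [111. 113. 105.]
side 0.76 [278. 137.] [144.  127.5  52. ]
side 0.7 [239. 171.] [127.  47.  43.]
side 0.67 [204. 221.] [ 55. 129. 123.]
side 0.62 [335. 183.] [112. 115. 106.]
side 0.55 [336. 164.] [141.  141.  129.5]
```

View pics/scene23.png

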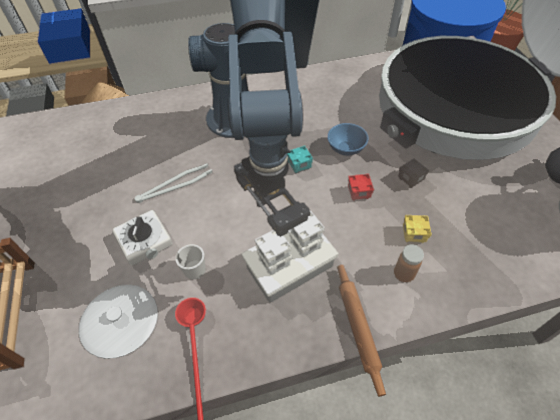

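View pics/side23.png

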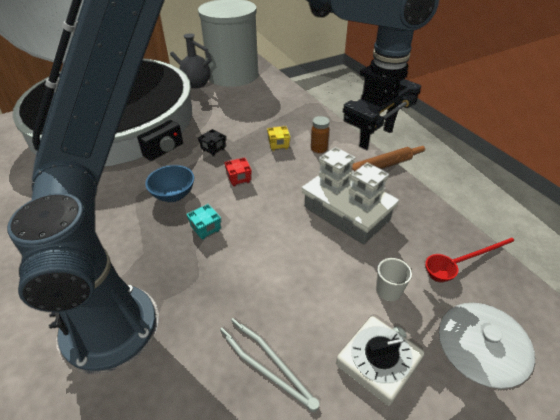

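```bash
python3 go.py .467 -.36 .24 .29
```

```text
pos [ 0.6806 -0.0188  0.2635] psi 0.2892 q6 -0.481 w 0.087 t 33.05 tilt [-0.001  0.    -1.   ]
shift [  23.6 -302.   266.2] turn -0.0 rows 10
```

Call:
move_arm([
  [-1,0,-25,22,0],
  [-1,0,-55,48,0],
  [-1,0,-86,75,0],
  [-1,5,-117,102,0],
  [-1,10,-148,130,0],
  [-1,15,-180,158,0],
  [-1,20,-212,186,0],
  [-1,22,-244,214,0],
])

```text
time: 33.72
position: [0.5084, -0.2916, 0.2418]
tool_rot: [0.423, 0.567, -0.423, 0.567]
ft_force: [0.3, -0.9, 0.1]
grip_width: 0.0867
```

```bash
python3 go.py .467 -.36 .24 .29
```

```text
pos [ 0.5084 -0.2916  0.2418] psi 0.2895 q6 -1.001 w 0.0867 t 33.72 tilt [-0.  0. -1.]
shift [  1.8 -59.1  53.7] turn -0.0 rows 2
```

Call:
move_arm([
  [-1,0,-25,23,0],
  [-1,0,-45,42,0],
  [-1,0,-57,52,0],
  [-1,0,-57,52,0],
  [-1,0,-57,52,0],
  [-1,0,-57,52,0],
  [-1,0,-57,52,0],
])

```text
time: 34.3
position: [0.4706, -0.3553, 0.2423]
tool_rot: [0.422, 0.567, -0.422, 0.567]
ft_force: [0.4, 0.2, -0.4]
grip_width: 0.0874
```

```bash
python3 look.py w24 .467 -.36 .0535
python3 - <<'E'
from h import *
import pickle
o,p=pickle.load(open('w24.pkl','rb'))
save(cv2.resize(p['image'][110:310,170:390],None,fx=3,fy=3,interpolation=cv2.INTER_CUBIC),'w24c')
E
```

```text
pos [ 0.4706 -0.3553  0.2423] psi 0.2907 q6 -1.127 w 0.0874 t 34.3 tilt [ 0.     0.001 -1.   ]
shift [0. 0. 0.] turn 0 rows 0
px [273. 184.] xyyaw [ 0.467 -0.36   0.   ] size [89.6 89.6] thr 113.0
```

View pics/w24.png

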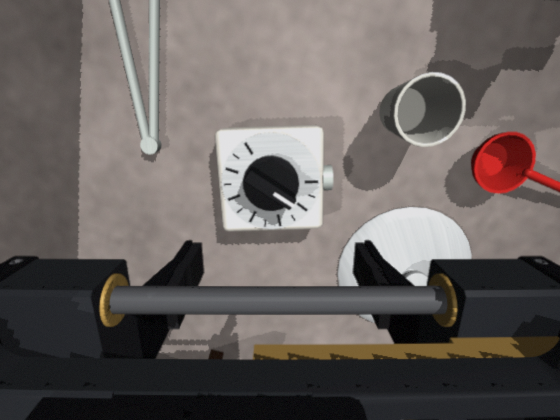

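View pics/w24c.png

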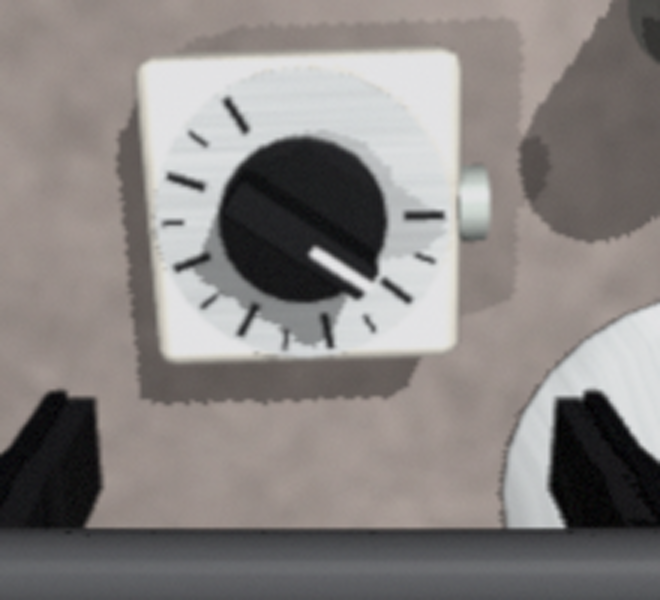

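Run:
```python
from h import *
import pickle
o,p=pickle.load(open('w24.pkl','rb'))
f=lambda L:[(170+u/3-.33,110+v/3-.33) for u,v in L]
C=onz(p,f([(139,60),(460,51),(457,351),(163,361)]),.044,o); print(C.round(4),C.mean(0), [np.linalg.norm(C[i]-C[i-1]).round(4) for i in range(4)])
for i,j in((0,1),(3,2)): d=C[j]-C[i]; print('yaw',np.arctan2(d[1],d[0]))
for i,j in((3,0),(2,1)): d=C[j]-C[i]; print('yaw',np.arctan2(-d[0],d[1]))
L=onz(p,f([(310,251),(366,291)]),.0835,o); d=L[1]-L[0]; print('line',L,np.arctan2(d[1],d[0]))
# outer extents of mark 0 and mark 30 at dial
m=onz(p,f([(444,215),(404,215)]),.044,o); d=m[0]-m[1]; print('mark0 dir',np.arctan2(d[1],d[0]), m)
m60=onz(p,f([(227,98),(246,131)]),.044,o); d=m60[0]-m60[1]; print('mark60 dir',np.arctan2(d[1],d[0]),m60)
# line intersection mark0, mark30 (177,263)-(208,257)?
```

```text
[[ 0.3858 -0.319   0.044 ]
 [ 0.503  -0.2804  0.044 ]
 [ 0.5422 -0.3974  0.044 ]
 [ 0.4243 -0.4374  0.044 ]] [ 0.46383556 -0.35856248  0.044     ] [np.float64(0.1245), np.float64(0.1234), np.float64(0.1233), np.float64(0.1245)]
yaw 0.3183592041977134
yaw 0.32765376431428883
yaw 0.3143981144755134
yaw 0.3237394467622336
line [[ 0.46786167 -0.36267685  0.0835    ]
 [ 0.49200393 -0.37142167  0.0835    ]] -0.3475198460224385
mark0 dir 0.29157047493253296 [[ 0.51791714 -0.34322451  0.044     ]
 [ 0.50244478 -0.34786813  0.044     ]]
mark60 dir 2.3668710292048454 [[ 0.42200004 -0.32331687  0.044     ]
 [ 0.43245969 -0.33355553  0.044     ]]
```

```bash
cat > dial.py <<'E'
from go import *
import pickle,sys
from scipy.optimize import least_squares
o,p=pickle.load(open(sys.argv[1]+'.pkl','rb'))
c=np.array([.4638,-.3586]); half=.075; N=600; s=2*half/N
def warp(z):
    i,j=np.meshgrid(np.arange(N),np.arange(N)); g=np.stack([c[0]-half+(i+.5)*s,c[1]+half-(j+.5)*s,np.full(i.shape,z)],-1).reshape(-1,3)
    u=proj(p,g,o).reshape(N,N,2).astype(np.float32); return cv2.remap(p['image'],u[...,0],u[...,1],cv2.INTER_CUBIC)
w=warp(.0445); save(w,sys.argv[1]+'_dial')
g=w.min(2); bl=cv2.morphologyEx(g,cv2.MORPH_BLACKHAT,np.ones((25,25)))
m=(bl>45).astype(np.uint8)
n,l,st,ce=cv2.connectedComponentsWithStats(m)
P=[]
for k in range(1,n):
    x=c[0]-half+(ce[k][0]+.5)*s; y=c[1]+half-(ce[k][1]+.5)*s; r=np.hypot(x-c[0],y-c[1])
    if 25<st[k,4]<2500 and .036<r<.064: P.append([x,y,st[k,4]]); 
P=np.array(P); 
for q in P: print(q.round(4),np.hypot(*(q[:2]-c)).round(4), (((.32-np.arctan2(q[1]-c[1],q[0]-c[0]))%(2*np.pi))/np.radians(4)).round(1))
def res(v,k,Q,lon):
    a=v[2]-np.radians(20)*k; r=np.where(lon,v[3],v[4]); return np.r_[Q[:,0]-v[0]-r*np.cos(a),Q[:,1]-v[1]-r*np.sin(a)]
v=np.array([*c,.30,.05,.052])
for it in range(3):
    k=((v[2]-np.arctan2(P[:,1]-v[1],P[:,0]-v[0]))%(2*np.pi)+.17)%(2*np.pi)-.17; k=k/np.radians(20); kr=np.round(k); ok=(abs(k-kr)<.25)&(kr<=12)&(kr>=0)
    f=least_squares(res,v,args=(kr[ok],P[ok],kr[ok]%2==0),loss='soft_l1',f_scale=.0005); v=f.x
print('fit',v.round(4),'used',kr[ok],'res mm',(f.fun*1000).round(1))
E
python3 dial.py w24
```

```text
[ 4.271e-01 -3.287e-01  1.071e+03] 0.0474 59.4
[  0.5218  -0.338  169.    ] 0.0616 89.7
[ 4.151e-01 -3.419e-01  3.960e+02] 0.0515 54.3
[ 5.099e-01 -3.456e-01  1.062e+03] 0.0479 0.6
[ 4.148e-01 -3.597e-01  1.056e+03] 0.049 49.3
[ 5.163e-01 -3.624e-01  3.960e+02] 0.0527 5.6
[  0.4974  -0.3754 301.    ] 0.0375 11.2
[ 5.091e-01 -3.790e-01  1.080e+03] 0.0497 10.7
[ 4.137e-01 -3.776e-01  3.830e+02] 0.0535 44.4
[ 4.920e-01 -3.845e-01  7.040e+02] 0.0383 15.2
[ 4.247e-01 -3.919e-01  9.450e+02] 0.0513 39.5
[ 5.028e-01 -3.959e-01  3.980e+02] 0.054 15.5
[ 4.871e-01 -4.044e-01  8.700e+02] 0.0514 20.3
[ 4.537e-01 -4.096e-01  9.430e+02] 0.052 29.9
[  0.436  -0.406 388.   ] 0.0549 34.7
[  0.4714  -0.4135 336.    ] 0.0554 25.1
fit [ 0.4635 -0.3611  0.3233  0.0491  0.0524] used [12. -0. 11.  0. 10.  1.  2.  2.  9.  3.  8.  3.  4.  6.  7.  5.] res mm [  0.3  11.8   0.4  -0.2   0.4   0.4 -11.8  -0.2  -0.1 -10.8  -0.4   0.
   0.1  -0.   -0.1   0.1  -0.1   7.5  -0.   -0.1   0.1  -0.    3.7   0.
   0.2  11.3  -0.3  -0.1  -0.2  -0.4  -0.2  -0.6]
```

View pics/w24_dial.png

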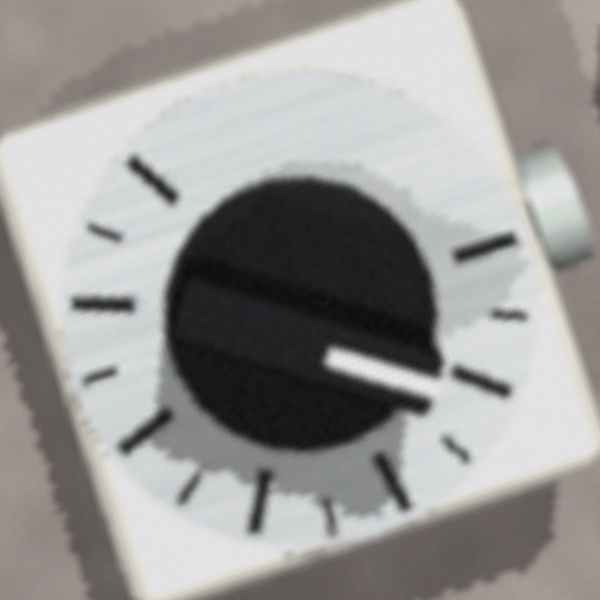

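```bash
python3 go.py .4635 -.3611 .14 1.23
```

```text
pos [ 0.4707 -0.3553  0.2423] psi 0.2911 q6 -1.127 w 0.0869 t 34.35 tilt [ 0.  0. -1.]
shift [102.3  -8.6   3.6] turn -53.8 rows 8
```

Call:
move_arm([
  [-1,10,-8.5,3.5,-7],
  [-1,20,-8.5,3.5,-14],
  [-1,35,-8.5,3.5,-21],
  [-1,50,-8.5,3.5,-28],
  [-1,65,-8.5,3.5,-35],
  [-1,80,-8.5,3.5,-42],
  [-1,95,-8.5,3.5,-49],
  [-1,102,-8.5,3.5,-54],
])

```text
time: 35.02
position: [0.4629, -0.3603, 0.1384]
tool_rot: [0.117, 0.698, -0.116, 0.697]
ft_force: [-0.9, 0.4, -0.5]
grip_width: 0.087
```

Call:
move_arm([
  [-1,0,0,0,0],
  [-1,0,0,0,0],
  [-1,0,0,0,0],
])

```text
time: 35.27
position: [0.4637, -0.3622, 0.1409]
tool_rot: [0.119, 0.697, -0.12, 0.697]
ft_force: [-0.2, -0.5, 0.9]
grip_width: 0.0869
```

```bash
python3 look.py w25 .467 -.36 .0535;python3 go.py .4635 -.3611 .083 1.23
```

```text
pos [ 0.4637 -0.3622  0.1409] psi 1.2308 q6 -2.084 w 0.0869 t 35.27 tilt [ 0.001 -0.001 -1.   ]
shift [0. 0. 0.] turn 0 rows 0
px [280. 210.] xyyaw [ 0.467 -0.36   0.   ] size [89.6 89.6] thr 115.0
pos [ 0.4637 -0.3624  0.1411] psi 1.231 q6 -2.084 w 0.0871 t 35.32 tilt [ 0.001 -0.001 -1.   ]
shift [58.1  1.2 -0.7] turn 0.1 rows 2
```

View pics/w25.png

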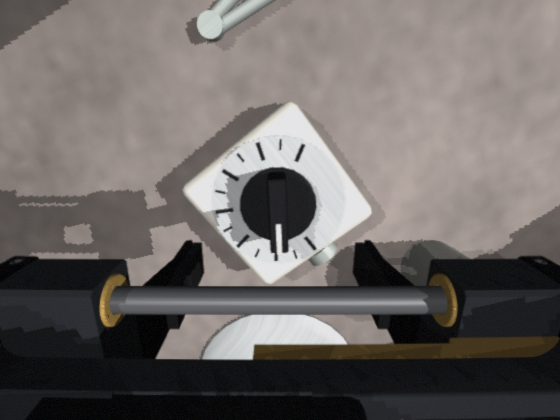

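```bash
python3 dial.py w25 | tail -3
```

```text
[  0.4712  -0.4132 408.    ] 0.0551 25.2
fit [ 0.4636 -0.3612  0.3211  0.0492  0.0525] used [12. -0. 11. -0. 10.  1.  2.  9.  8.  3.  4.  6.  7.  5.] res mm [ 0.1 11.   0.1 -0.2  0.1  0.1 -4.9  0.  -0.2  0.  -0.   0.   0.  -0.
 -0.1  5.2 -0.1 -0.   0.  -0.  -0.2  0.  -0.2 -0.   0.2 -0.1  0.1 -0.1]
```

Call:
move_arm([
  [-1,20,1,-0.7,0],
  [-1,40,1,-0.7,0],
  [-1,54,1,-0.7,0],
  [-1,58,1,-0.7,0],
  [-1,58,1,-0.7,0],
  [-1,58,1,-0.7,0],
])

```text
time: 35.82
position: [0.4631, -0.3616, 0.0831]
tool_rot: [0.119, 0.697, -0.12, 0.697]
ft_force: [0.6, 0.5, 0.4]
grip_width: 0.0868
```

```bash
python3 go.py .4635 -.3611 .083 1.23
```

```text
pos [ 0.4631 -0.3616  0.0831] psi 1.2314 q6 -2.084 w 0.0868 t 35.82 tilt [ 0.001 -0.001 -1.   ]
shift [0.1 0.6 0.2] turn 0.1 rows 1
```

Call:
move_arm([
  [0,0,0.5,0,0],
  [1,0,0.5,0,0],
  [1,0,0.5,0,0],
  [1,0,0.5,0,0],
  [1,0,0.5,0,0],
  [1,0,0.5,0,0],
  [1,0,0.5,0,0],
  [1,0,0.5,0,0],
], newtons=20)

```text
time: 36.48
position: [0.4627, -0.3607, 0.0822]
tool_rot: [0.119, 0.697, -0.119, 0.697]
ft_force: [-0.1, -0.5, -0.3]
grip_width: 0.0419
```

```bash
python3 go.py .4635 -.3611 .083 1.23; python3 -c "
from h import *
o=robot.get_obs();print(o['ft_force'],o['moment'])"
```

```text
pos [ 0.4627 -0.3607  0.0822] psi 1.2317 q6 -2.084 w 0.0419 t 36.48 tilt [-0.  0. -1.]
shift [-0.8 -0.2  0.9] turn 0.1 rows 1
[-0.08483281 -0.48424717 -0.33545097] [ 0.01008503 -0.01241627  0.03116778]
```

Still closing (42 mm); continue.

Call:
move_arm([
  [1,0,0,0,0],
  [1,0,0,0,0],
  [1,0,0,0,0],
  [1,0,0,0,0],
  [1,0,0,0,0],
  [1,0,0,0,0],
  [1,0,0,0,0],
  [1,0,0,0,0],
])

```text
time: 37.15
position: [0.4627, -0.3607, 0.0822]
tool_rot: [0.119, 0.697, -0.119, 0.697]
ft_force: [0.4, -0.1, 0.4]
grip_width: 0.0005
```

```bash
python3 go.py .4635 -.3611 .083 1.23; python3 -c "
from h import *
o=robot.get_obs();print(o['ft_force'],o['moment'])"
```

```text
pos [ 0.4627 -0.3607  0.0822] psi 1.2317 q6 -2.084 w 0.0005 t 37.15 tilt [-0. -0. -1.]
shift [-0.8 -0.1  0.9] turn 0.1 rows 1
[ 0.43367396 -0.10332553  0.41302472] [-0.00151789  0.02103238 -0.02396597]
```

Run:
```python
from h import *
p=robot.camera('wrist'); save(p['image'],'w26'); s=robot.camera('side'); c=robot.camera('scene')
a=cv2.resize(s['image'][290:410,310:450],(700,600),interpolation=cv2.INTER_CUBIC); save(a,'s26')
save(cv2.resize(c['image'][180:290,80:220],(700,550),interpolation=cv2.INTER_CUBIC),'c26')
```

```text
(no output)
```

View pics/w26.png

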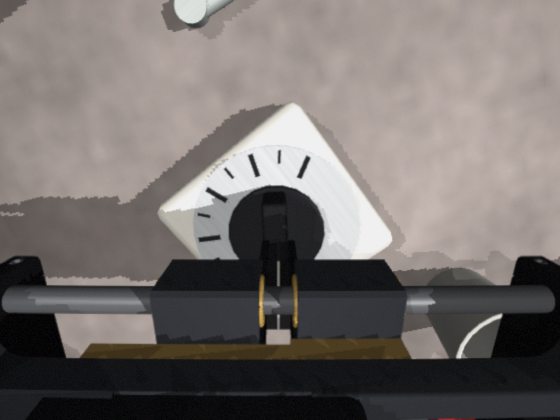

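View pics/s26.png

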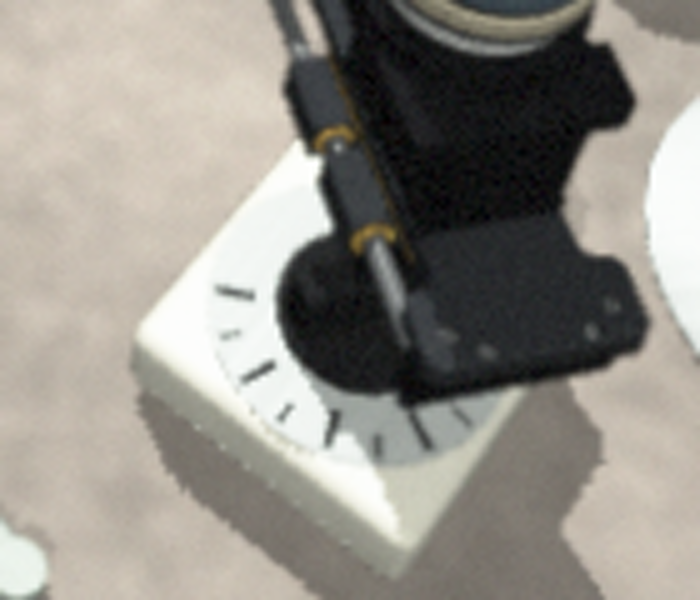

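View pics/c26.png

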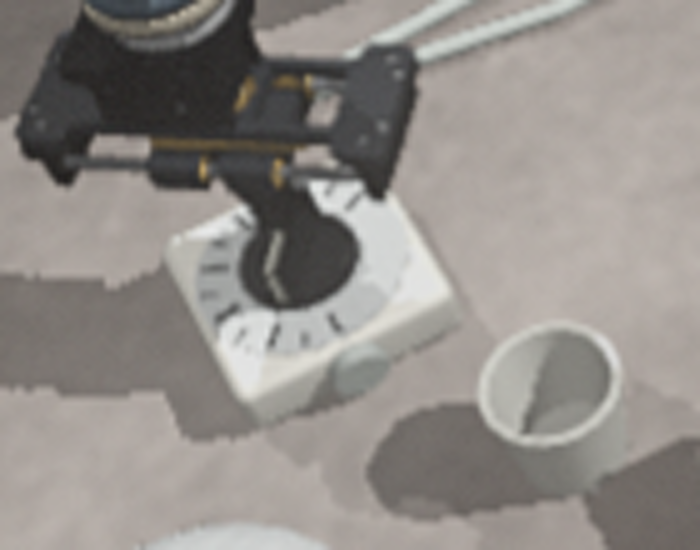

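Run:
```python
from h import *
o=robot.get_obs(); t=o['position']
for n,(r0,c0,fx,fy) in dict(side=(290,310,5,5),scene=(180,80,5,5)).items():
    p=robot.camera(n)
    for nm,X in dict(tip=t-[0,0,.025],tcp=t,back=t+[0,0,.05],axis83=[.4635,-.3611,.0835],axis53=[.4635,-.3611,.0535],ptr=[.4635+.031*np.cos(-.34),-.3611+.031*np.sin(-.34),.0835]).items():
        u=proj(p,X)[0]; print(n,nm,u.round(1),((u[0]-c0)*fx).round(),((u[1]-r0)*fy).round())
p=robot.camera('wrist'); o=robot.get_obs()
for nm,X in dict(tip=t-[0,0,.025],tcp=t,axis83=[.4635,-.3611,.0835],axis53=[.4635,-.3611,.0535]).items(): print(nm,proj(p,X,o))
save(cv2.resize(p['image'][170:310,200:360],None,fx=4,fy=4,interpolation=cv2.INTER_CUBIC),'w26c')
```

```text
side tip [382.3 349.9] 362.0 299.0
side tcp [384.6 343.6] 373.0 268.0
side back [389.3 330.2] 397.0 201.0
side axis83 [385.1 343.3] 376.0 266.0
side axis53 [382.5 350.8] 362.0 304.0
side ptr [400.5 340.5] 452.0 253.0
scene tip [139.  229.6] 295.0 248.0
scene tcp [136.5 224.6] 282.0 223.0
scene back [131.  214.1] 255.0 170.0
scene axis83 [136.2 224.6] 281.0 223.0
scene axis53 [139.3 230.6] 296.0 253.0
scene ptr [133.  233.9] 265.0 269.0
tip [[276.32103008 235.31514879]]
tcp [[276.14542183 251.68102499]]
axis83 [[275.87686414 253.97808132]]
axis53 [[276.11952509 234.38497366]]
```

View pics/w26c.png

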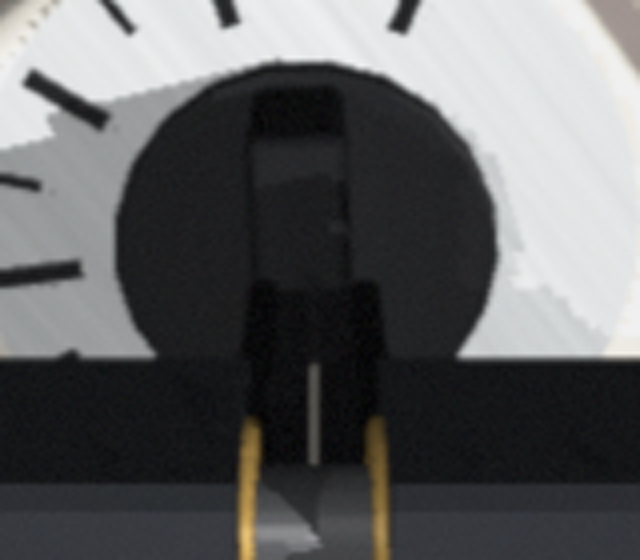

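Run:
```python
from h import *
p=robot.camera('wrist'); o=robot.get_obs()
for r in (.031,.034):
  for z in (.0445,.0535,.06,.065,.07,.0835): print(r,z,proj(p,[[.4635-r*np.cos(.34),-.3611+r*np.sin(.34),z]],o))
print(o['position'], o['grip_width'])
import pickle
o,p=pickle.load(open('w24.pkl','rb'))
for z in (.0535,.0835):
    print('w24',proj(p,[[.4635+s*.031*np.cos(.34),-.3611-s*.031*np.sin(.34),z] for s in(-1,1)],o))
```

```text
0.031 0.0445 [[276.169737   187.48381167]]
0.031 0.0535 [[276.10543023 190.85458384]]
0.031 0.06 [[276.05554462 193.46984289]]
0.031 0.065 [[276.01500986 195.59514068]]
0.031 0.07 [[275.97244042 197.82736974]]
0.031 0.0835 [[275.84605649 204.45611659]]
0.034 0.0445 [[276.16883967 183.229138  ]]
0.034 0.0535 [[276.10420234 186.43580131]]
0.034 0.06 [[276.05404345 188.92455008]]
0.034 0.065 [[276.01327574 190.94756588]]
0.034 0.07 [[275.97045112 193.0728771 ]]
0.034 0.0835 [[275.84324563 199.3872212 ]]
[ 0.46272639 -0.36067305  0.08225836] 0.00015063960845443798
w24 [[248.63012036 169.11392337]
 [291.17430469 199.23062497]]
w24 [[246.13396501 174.41092087]
 [292.28649598 206.86147934]]
```

Run:
```python
from h import *
p=robot.camera('wrist'); o=robot.get_obs(); m=R.from_quat(o['tool_rot']).as_matrix()
for dz in (-.0095,-.013,-.005):
  for f in (0,.005,.01,.015,.02,.025): print(dz,f,proj(p,[o['position']+m@np.array([f,0,dz])],o)[0].round(1))
print(o['time'],o['ft_force'],o['moment'])
```

```text
-0.0095 0 [276.1 237.1]
-0.0095 0.005 [276.1 233.8]
-0.0095 0.01 [276.2 230.7]
-0.0095 0.015 [276.2 227.7]
-0.0095 0.02 [276.3 224.9]
-0.0095 0.025 [276.3 222.2]
-0.013 0 [276.1 231.6]
-0.013 0.005 [276.1 228.5]
-0.013 0.01 [276.2 225.4]
-0.013 0.015 [276.2 222.6]
-0.013 0.02 [276.3 219.8]
-0.013 0.025 [276.3 217.2]
-0.005 0 [276.1 244.1]
-0.005 0.005 [276.2 240.6]
-0.005 0.01 [276.2 237.4]
-0.005 0.015 [276.2 234.3]
-0.005 0.02 [276.3 231.3]
-0.005 0.025 [276.3 228.5]
37.55 [-1.31250446  0.48969565 -0.2180753 ] [9.54419941e-03 9.77260856e-05 4.52254953e-02]
```

Call:
move_arm([
  [1,1,0,0,0],
  [1,2,0,0,0],
  [1,3,0,0,0],
  [1,3,0,0,0],
])

```text
time: 37.88
position: [0.4626, -0.3605, 0.079]
tool_rot: [0.119, 0.697, -0.119, 0.697]
ft_force: [0.0, -0.6, 0.4]
grip_width: 0.0004
```

Call:
move_arm([
  [1,1,0,0,0],
  [1,2,0,0,0],
  [1,2,0,0,0],
])

```text
time: 38.13
position: [0.4626, -0.3605, 0.077]
tool_rot: [0.119, 0.697, -0.119, 0.697]
ft_force: [-0.3, -0.6, 0.3]
grip_width: 0.0002
```

Call:
move_arm([
  [1,1,0,0,0],
  [1,2,0,0,0],
  [1,2,0,0,0],
])

```text
time: 38.38
position: [0.4626, -0.3605, 0.075]
tool_rot: [0.119, 0.697, -0.119, 0.697]
ft_force: [0.5, -0.7, 0.1]
grip_width: 0.0007
```

Run:
```python
from h import *
o=robot.get_obs(); p=robot.camera('wrist'); m=R.from_quat(o['tool_rot']).as_matrix()
save(cv2.resize(p['image'][150:310,180:380],None,fx=4,fy=3.75,interpolation=cv2.INTER_CUBIC),'w27c')
s=robot.camera('side'); save(cv2.resize(s['image'][300:400,330:450],(720,600),interpolation=cv2.INTER_CUBIC),'s27')
```

```text
(no output)
```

View pics/w27c.png

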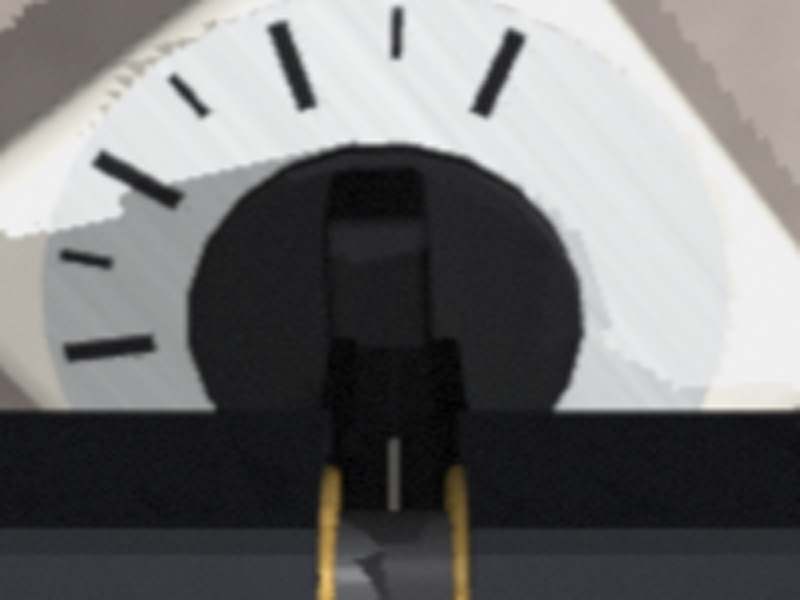

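View pics/s27.png

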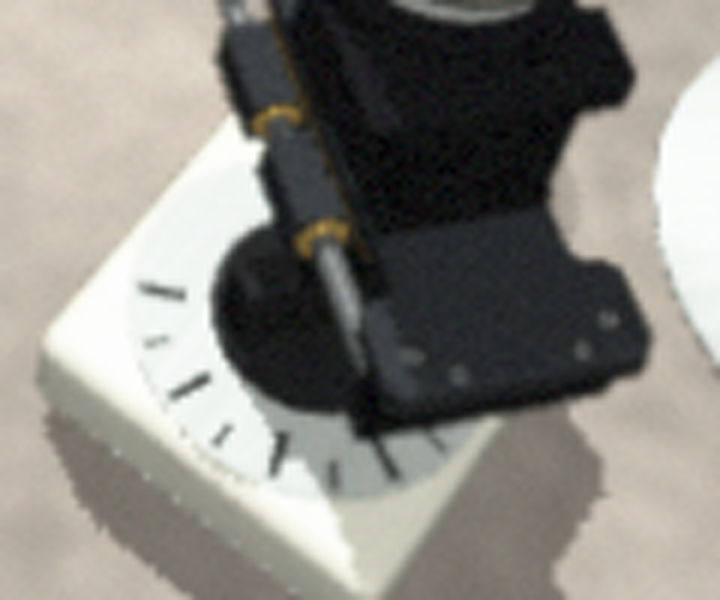

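Call:
move_arm([
  [1,1,0,0,0],
  [1,2,0,0,0],
  [1,3,0,0,0],
  [1,3,0,0,0],
])

```text
time: 38.82
position: [0.4629, -0.3608, 0.0744]
tool_rot: [0.119, 0.697, -0.119, 0.697]
ft_force: [-2.6, 2.7, 13.7]
grip_width: 0.0005
```

Call:
move_arm([
  [1,1,0,0,0],
  [1,2,0,0,0],
  [1,3,0,0,0],
  [1,3,0,0,0],
])

```text
time: 39.15
position: [0.463, -0.361, 0.0742]
tool_rot: [0.119, 0.696, -0.12, 0.698]
ft_force: [-5.2, 5.4, 29.4]
grip_width: 0.0004
```

Call:
move_arm([
  [1,1,0,0,0],
  [1,2,0,0,0],
  [1,3,0,0,0],
  [1,3,0,0,0],
])

```text
time: 39.48
position: [0.4631, -0.3611, 0.074]
tool_rot: [0.118, 0.696, -0.12, 0.698]
ft_force: [-9.1, 8.3, 45.8]
grip_width: 0.0004
```

Call:
move_arm([
  [1,-6,0,0,0],
  [1,-14,0,0,0],
  [0,-16,0,0,0],
  [0,-16,0,0,0],
  [0,-16,0,0,0],
  [0,-16,0,0,0],
  [0,-16,0,0,0],
  [0,-16,0,0,0],
])

```text
time: 40.15
position: [0.4624, -0.3604, 0.0814]
tool_rot: [0.12, 0.697, -0.119, 0.697]
ft_force: [-0.9, 0.0, 1.0]
grip_width: 0.0324
```

```bash
python3 look.py w28 .467 -.36 .0535;python3 go.py .4635 -.3611 .056 1.23; python3 dial.py w28|tail -1;  python3 - <<'E'
from h import *
import pickle
o,p=pickle.load(open('w28.pkl','rb'))
save(cv2.resize(p['image'][150:310,180:380],None,fx=4,fy=3.75,interpolation=cv2.INTER_CUBIC),'w28c')
E
```

```text
pos [ 0.4624 -0.3604  0.0814] psi 1.2317 q6 -2.084 w 0.0324 t 40.15 tilt [-0.001  0.001 -1.   ]
shift [0. 0. 0.] turn 0 rows 0
px [279. 239.] xyyaw [ 0.4632 -0.36    0.    ] size [89.6 81.9] thr 116.0
pos [ 0.4625 -0.3604  0.0816] psi 1.2317 q6 -2.084 w 0.0364 t 40.2 tilt [-0.001  0.001 -1.   ]
shift [25.6 -0.3  1.2] turn 0.1 rows 1
 -0.1 -0.2  3.1 -0.3 -0.5 -0.3]
```

View pics/w28c.png

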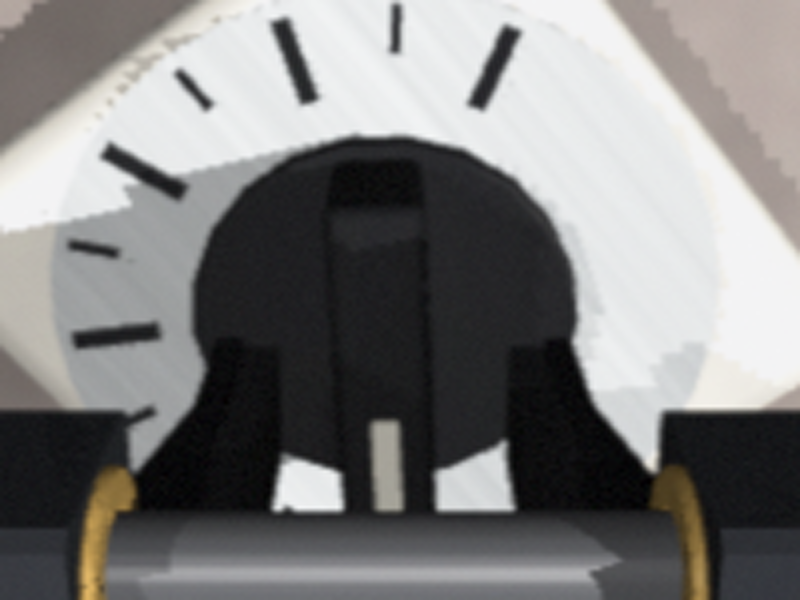

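Call:
move_arm([
  [-0.1,4,-0.5,1,0],
  [-0.1,9,-0.5,1,0],
  [-0.1,14,-0.5,1,0],
  [-0.1,19,-0.5,1,0],
  [-0.1,23,-0.5,1,0],
  [-0.1,25,-0.5,1,0],
  [-0.1,25,-0.5,1,0],
])

```text
time: 40.78
position: [0.4631, -0.3611, 0.0564]
tool_rot: [0.12, 0.697, -0.119, 0.697]
ft_force: [-0.1, 0.3, -0.4]
grip_width: 0.0478
```

Call:
move_arm([
  [1,0,0,0,0],
  [1,0,0,0,0],
  [1,0,0,0,0],
  [1,0,0,0,0],
  [1,0,0,0,0],
  [1,0,0,0,0],
], newtons=20)

```text
time: 41.28
position: [0.4635, -0.3619, 0.0574]
tool_rot: [0.119, 0.697, -0.119, 0.697]
ft_force: [-4.8, -8.2, -0.1]
grip_width: 0.0159
```

```bash
python3 go.py .4635 -.3611 .056 1.23
```

```text
pos [ 0.4635 -0.3619  0.0574] psi 1.2323 q6 -2.084 w 0.0159 t 41.28 tilt [-0.    -0.001 -1.   ]
shift [ 1.4  0.8 -0.2] turn 0.1 rows 1
```

Call:
move_arm([
  [1,0,0.7,0,7],
  [1,0,0.7,0,14],
  [1,0,0.7,0,21],
  [1,0,0.7,0,28],
])

```text
time: 41.62
position: [0.4634, -0.3622, 0.0575]
tool_rot: [0.285, 0.646, -0.287, 0.647]
ft_force: [-0.7, -2.2, -0.3]
grip_width: 0.0151
```

```bash
python3 go.py .4635 -.3611 .057 -2.407
```

```text
pos [ 0.4634 -0.3622  0.0575] psi 0.738 q6 -1.589 w 0.0151 t 41.62 tilt [-0.    -0.002 -1.   ]
shift [ 0.5  0.8 -0.7] turn -179.8 rows 26
```

Call:
move_arm([
  [1,0,0,0,7],
  [1,0,0,0,14],
  [1,0,0,0,21],
  [1,0,0,0,28],
  [1,0,0,0,35],
  [1,0,0,0,42],
  [1,0,0,0,49],
  [1,0,0,0,56],
])

```text
time: 42.28
position: [0.4635, -0.3622, 0.0575]
tool_rot: [-0.556, -0.436, 0.557, -0.437]
ft_force: [-2.0, -3.1, -0.7]
grip_width: 0.0148
```

```bash
python3 go.py .4635 -.3611 .057 -2.407
```

```text
pos [ 0.4635 -0.3622  0.0575] psi -0.2395 q6 -0.611 w 0.0148 t 42.28 tilt [-0.    -0.002 -1.   ]
shift [ 0.5 -0.3 -1.1] turn 124.2 rows 18
```

Call:
move_arm([
  [1,0,0,0,7],
  [1,0,0,0,14],
  [1,0,0,0,21],
  [1,0,0,0,28],
  [1,0,0,0,35],
  [1,0,0,0,42],
  [1,0,0,0,49],
  [1,0,0,0,56],
])

```text
time: 42.95
position: [0.4636, -0.3623, 0.0575]
tool_rot: [-0.696, -0.124, 0.696, -0.125]
ft_force: [-1.6, -2.5, 0.2]
grip_width: 0.0148
```

Call:
move_arm([
  [1,0,0,0,7],
  [1,0,0,0,14],
  [1,0,0,0,21],
  [1,0,0,0,28],
  [1,0,0,0,35],
  [1,0,0,0,42],
  [1,0,0,0,49],
  [1,0,0,0,56],
])

```text
time: 43.62
position: [0.4636, -0.3625, 0.0575]
tool_rot: [0.673, -0.218, -0.673, -0.216]
ft_force: [-1.8, -3.6, -0.8]
grip_width: 0.0149
```

```bash
python3 go.py .4635 -.3611 .057 -2.407; python3 -c "
from h import *
o=robot.get_obs();print(o['ft_force'],o['moment'])"
```

```text
pos [ 0.4636 -0.3625  0.0575] psi -2.1942 q6 1.344 w 0.0149 t 43.62 tilt [ 0.    -0.003 -1.   ]
shift [ 0.5 -1.1  0.9] turn 12.2 rows 2
[-1.81878983 -3.56775845 -0.7622504 ] [-0.589891    0.45156662  0.06722221]
```

Call:
move_arm([
  [1,0,0,0,6],
  [1,0,0,0,12],
  [1,0,0,0,13.5],
  [1,0,0,0,13.5],
  [1,0,0,0,13.5],
  [1,0,0,0,13.5],
])

```text
time: 44.12
position: [0.4635, -0.3624, 0.0575]
tool_rot: [0.644, -0.293, -0.643, -0.291]
ft_force: [-2.9, -5.1, -0.5]
grip_width: 0.0149
```

```bash
python3 look.py w29 .467 -.36 .0535
python3 - <<'E'
from go import *
import pickle
o,m,c=cur(); print('timer',.322-(c-np.pi/2) - 0, (.322-(c-np.pi/2))%(2*np.pi)); print(o['moment'],o['ft_force'])
s=robot.camera('scene');save(cv2.resize(s['image'][190:280,90:200],(733,600),interpolation=cv2.INTER_CUBIC),'c29')
E
```

```text
pos [ 0.4635 -0.3624  0.0575] psi -2.423 q6 1.572 w 0.0149 t 44.12 tilt [-0.    -0.003 -1.   ]
shift [0. 0. 0.] turn 0 rows 0
px [272. 247.] xyyaw [ 0.467 -0.36   0.   ] size [89.6 89.6] thr 112.0
timer 4.315791284291292 4.315791284291292
[-0.7742635   0.67041093  0.05016456] [-2.42151299 -5.24054786 -0.7125875 ]
```

View pics/w29.png

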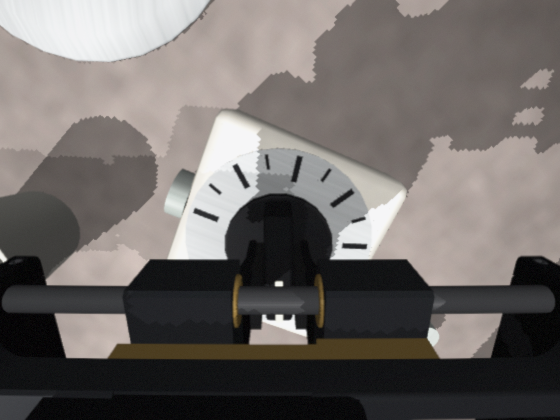

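View pics/c29.png

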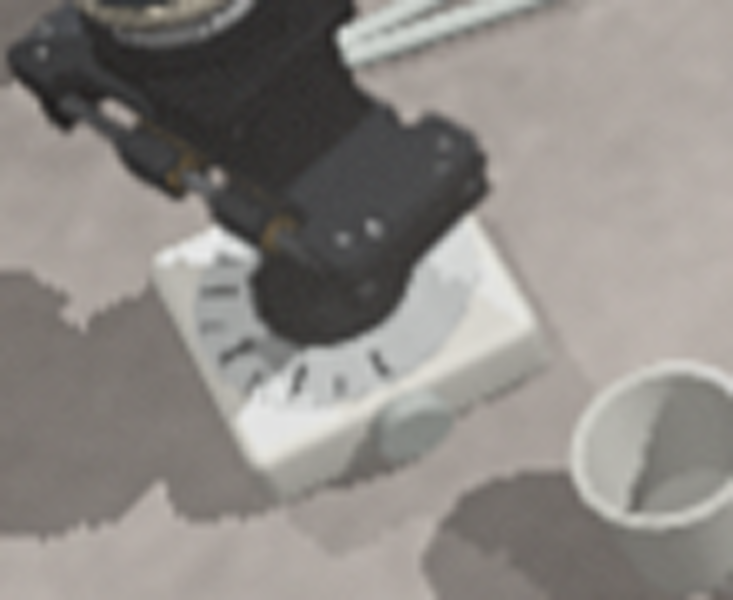

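Call:
move_arm([
  [1,0,0,0,-7],
  [1,0,0,0,-14],
  [1,0,0,0,-21],
  [1,0,0,0,-28],
  [1,0,0,0,-35],
  [1,0,0,0,-42],
  [1,0,0,0,-49],
  [1,0,0,0,-56],
])

```text
time: 44.88
position: [0.4635, -0.3623, 0.0575]
tool_rot: [-0.706, -0.045, 0.706, -0.047]
ft_force: [-3.6, -4.8, -1.3]
grip_width: 0.0148
```

Call:
move_arm([
  [1,0,0,0,-7],
  [1,0,0,0,-14],
  [1,0,0,0,-21],
  [1,0,0,0,-28],
  [1,0,0,0,-35],
  [1,0,0,0,-42],
  [1,0,0,0,-49],
  [1,0,0,0,-56],
])

```text
time: 45.55
position: [0.4635, -0.3623, 0.0575]
tool_rot: [-0.601, -0.371, 0.602, -0.373]
ft_force: [-3.3, -5.1, -0.3]
grip_width: 0.0147
```

Run:
```python
from go import *
plan(.4635,-.3618,.057,.322-2.094+np.pi/2)
o,m,c=cur(); print('timer',(.322-(c-np.pi/2))); print(o['moment'],o['ft_force'])
```

```text
pos [ 0.4635 -0.3623  0.0575] psi -0.4629 q6 -0.388 w 0.0147 t 45.55 tilt [ 0.    -0.002 -1.   ]
shift [ 0.5 -0.3 -0.4] turn -15.0 rows 3
timer 2.355678979341347
[-0.86469107  0.54119053 -0.03267753] [-3.28954833 -5.07557236 -0.3078387 ]
```

Call:
move_arm([
  [1,0,0,0,-6],
  [1,0,0,0,-12],
  [1,0,0,0,-15],
  [1,0,0,0,-15],
  [1,0,0,0,-15],
  [1,0,0,0,-15],
  [1,0,0,0,-15],
])

```text
time: 46.13
position: [0.4635, -0.3623, 0.0575]
tool_rot: [-0.548, -0.445, 0.549, -0.446]
ft_force: [-2.5, -4.9, -0.7]
grip_width: 0.0151
```

Run:
```python
from go import *
o,m,c=cur(); print('timer',(.322-(c-np.pi/2))); print(o['moment'],o['ft_force'])
```

```text
timer 2.0992271679458256
[-0.88603893  0.55839357  0.08687477] [-2.48325154 -4.88458524 -0.65113899]
```

Open gradually, then rise and check.

Call:
move_arm([
  [0,0,0,0,0],
  [-0.1,0,0,0,0],
  [-0.1,0,0,0,0],
  [-0.1,0,0,0,0],
  [-0.1,0,0,0,0],
  [-0.1,-20,0,0,0],
  [-0.1,-60,0,0,0],
  [-0.1,-100,0,0,0],
])

```text
time: 46.8
position: [0.4627, -0.3593, 0.1567]
tool_rot: [0.549, 0.447, -0.549, 0.444]
ft_force: [0.5, -0.8, 0.2]
grip_width: 0.0473
```

Call:
move_arm([
  [-1,-40,0,0,0],
  [-1,-80,0,0,0],
  [-1,-80,0,0,0],
  [-1,-80,0,0,0],
  [-1,-80,0,0,0],
])

```text
time: 47.22
position: [0.4633, -0.3601, 0.2369]
tool_rot: [0.549, 0.446, -0.549, 0.445]
ft_force: [0.6, 0.4, -0.7]
grip_width: 0.0731
```

```bash
python3 look.py w30 .467 -.36 .0535; python3 dial.py w30 | grep fit
python3 - <<'E'
from h import *
import pickle
o,p=pickle.load(open('w30.pkl','rb'))
save(cv2.resize(p['image'][110:310,170:390],None,fx=3,fy=3,interpolation=cv2.INTER_CUBIC),'w30c')
# warp at bar top
c=np.array([.4635,-.3611]);N=400;h=.05;s=2*h/N
i,j=np.meshgrid(np.arange(N),np.arange(N)); g=np.stack([c[0]-h+(i+.5)*s,c[1]+h-(j+.5)*s,np.full(i.shape,.0835)],-1).reshape(-1,3)
u=proj(p,g,o).reshape(N,N,2).astype(np.float32); w=cv2.remap(p['image'],u[...,0],u[...,1],cv2.INTER_CUBIC); save(w,'w30bar')
m=(w.min(2)>140).astype(np.uint8); 
# white line: within r<.033 of axis
R2=np.hypot(i-N/2,j-N/2)*s; m[R2>.03]=0
ys,xs=np.nonzero(m); print(len(xs))
q=np.c_[xs,-ys].astype(float); mu=q.mean(0); U,S,V=np.linalg.svd(q-mu); print('mean',(mu[0]-N/2)*s,(mu[1]+N/2)*s,'S',S)
d=V[0]; 
if d@np.array([mu[0]-N/2,mu[1]+N/2])<0: d=-d
y=np.arctan2(d[1],d[0]); print('bar yaw',y,'by mean',np.arctan2(mu[1]+N/2,mu[0]-N/2),'timer',(.322-y)%(2*np.pi))
E
```

```text
pos [ 0.4633 -0.3601  0.2369] psi -0.2079 q6 -0.643 w 0.0731 t 47.22 tilt [-0.     0.001 -1.   ]
shift [0. 0. 0.] turn 0 rows 0
px [281. 182.] xyyaw [ 0.467 -0.36   0.   ] size [89.6 89.6] thr 117.0
fit [ 0.4636 -0.3612  0.3212  0.049   0.0524] used [12. 11. -0. 10.  1.  2.  9.  8.  3.  4.  7.  6.  5.] res mm [ 0.1  0.1 -0.1  0.1 -0.  -0.1  0.   0.   0.2 -0.  -0.  -0.5  0.   0.
5114
mean -0.004373582323034803 -0.01774012514665624 S [4714.6702612 2027.1350929]
bar yaw 2.926139800428062 by mean -1.8125122571343888 timer 3.679045506751524
```

View pics/w30c.png

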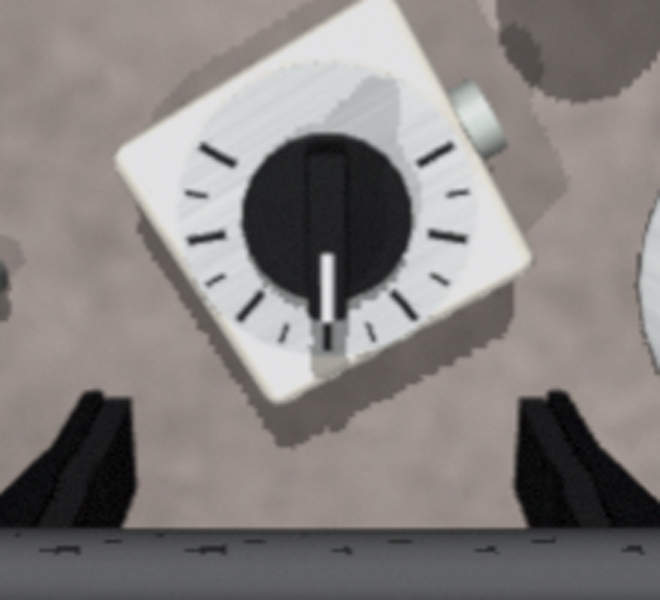

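Run:
```python
from h import *
s=robot.camera('side');c=robot.camera('scene'); o=robot.get_obs(); print(o['time'],o['position'],o['grip_width'])
a=cv2.resize(s['image'][140:250,290:410],(436,400),interpolation=cv2.INTER_CUBIC);b=cv2.resize(c['image'][205:305,235:345],(360,327),interpolation=cv2.INTER_CUBIC)
b=cv2.copyMakeBorder(b,0,73,0,0,cv2.BORDER_CONSTANT); save(np.hstack([a,b]),'fin'); save(c['image'],'fin_c')
# predicted lid tops
from fit import cub
for x,y in((.6522,.0767),(.6808,-.0191)):
    for p,n in((s,'side'),(c,'scene')): print(n,proj(p,cub(x,y,.2905,.066,.066,.0001,.171)[::2],None).round(1).tolist())
```

```text
47.3667 [ 0.4627886  -0.35971703  0.23515291] 0.08328906004850872
side [[340.4, 167.8], [320.1, 156.9], [356.1, 156.4], [336.0, 146.2]]
scene [[288.6, 221.4], [309.9, 210.3], [302.9, 239.7], [324.7, 227.9]]
side [[373.6, 185.8], [351.3, 173.7], [388.9, 173.2], [366.9, 161.9]]
scene [[254.6, 239.1], [277.3, 227.3], [268.2, 258.7], [291.4, 246.0]]
```

View pics/fin.png

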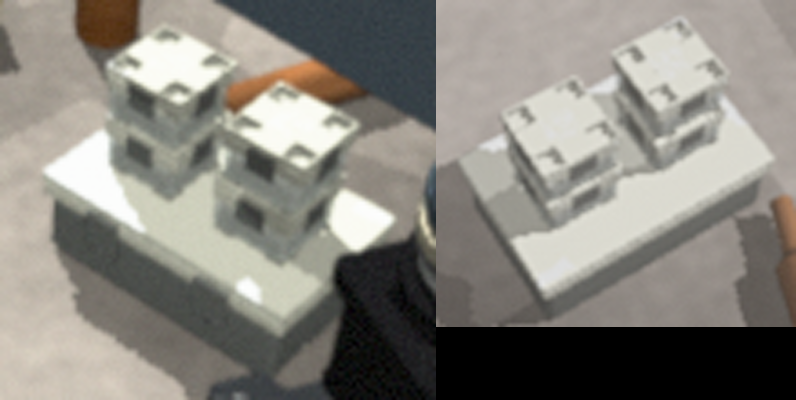

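View pics/fin_c.png

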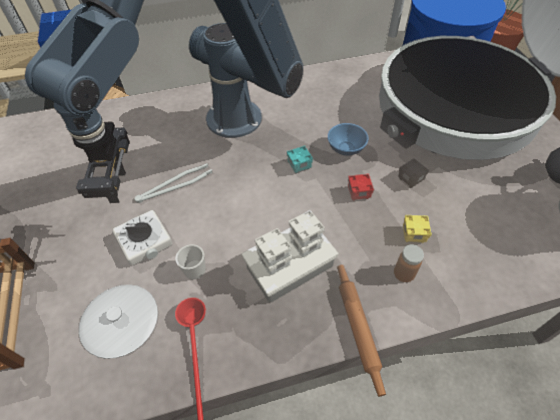

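```bash
python3 -c "
from rig import robot
print(robot.hand_in())"
```

```text
the job is handed in; nothing more can be done
None
```

The job is done and handed in, with about 47 s on the robot's clock. Four white tubs were out, including the toppled one, which I stood up on its feet. They are stacked on the big box as two piles of two. I then wound the timer up past 60 minutes and turned it back to 30.

**Tubs:** Wrist-camera overlays taken after each placing show the lids at the heights of seated tubs, within about 1–2 mm sideways. The last scene and side pictures show both piles still upright. No other white tub showed in either picture taken before I turned the timer. The coloured and black look-alikes and the kitchen things are where they were.

**Timer:** The gripper's yaw put the knob at about 4.32 rad at the top, past the 4.2 rad needed. It was at about 2.10 rad when I let go. The last wrist picture shows the pointer on the 30-minute mark.

**Checks that failed or disagreed:**
- **Finger length:** The fingertips reach about 34 mm less far than described. My first grip on the timer bar therefore closed on air above it.
- **Force on the knob:** Feeling for the bar with shut fingers then pressed on the knob with up to about 46 N at the fingertips. The wrist limit is 120 N; the 40 N limit is for the arm and gripper body.
- **Final timer reading:** My automatic check of the final bar angle gave 3.68 rad. It had picked up part of the white housing, so I discarded it and went by the gripper's yaw and the picture.

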